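Find the high spot of out-of-true felt wheels on the bench centre

TASK

The felt polishing wheels waiting in one rack have worn out of round: take them one at a time to the bench centre, close the tail centre on the arbor, and turn the wheel against the dial gauge to find its high spot. Then put it in the other rack, empty at first, with the high spot straight up, ready to be chalked. Grip the soft felt gently, at no more than about 30 N, lay the arbors gently on the bench centre, leave the tail centre drawn back, and do not disturb the other things on the bench.

Things in the scene. Friction and masses are not known exactly. Their poses are not given: they have to be found in the camera images.
- wheel_a: felt wheel, 84 mm across, 24 mm wide, flat faces, on a steel arbor 14 mm thick, 164 mm long, with 90-degree points (6 mm) at both ends; 0.29 to 0.45 kg. Origin: mid-arbor, on its axis, amid the felt; y along the arbor. Felt off-centre by 2 to 2.5 mm: its high spot, in an unknown direction unrelated to x and z, different for each wheel. Hub 20 mm across, 2.5 mm proud of each face. None if absent.
- wheel_b: felt wheel, 84 mm across, 24 mm wide, flat faces, on a steel arbor 14 mm thick, 164 mm long, with 90-degree points (6 mm) at both ends; 0.29 to 0.45 kg. Origin: mid-arbor, on its axis, amid the felt; y along the arbor. Felt off-centre by 2 to 2.5 mm: its high spot, in an unknown direction unrelated to x and z, different for each wheel. Hub 20 mm across, 2.5 mm proud of each face. None if absent.
- wheel_c: felt wheel, 84 mm across, 24 mm wide, flat faces, on a steel arbor 14 mm thick, 164 mm long, with 90-degree points (6 mm) at both ends; 0.29 to 0.45 kg. Origin: mid-arbor, on its axis, amid the felt; y along the arbor. Felt off-centre by 2 to 2.5 mm: its high spot, in an unknown direction unrelated to x and z, different for each wheel. Hub 20 mm across, 2.5 mm proud of each face. None if absent.
- rack_in: aluminium rack, 290 x 142 mm, for three arbors lying along its y. Origin under its middle. Slots at x = -95, 0, +95 mm: each has two 90-degree V-rests (12 mm wide) at y = -60 and +60 mm that hold an arbor's axis 58 mm up; V arms rise 12 mm above the axis and open 47 mm wide. Fixed; holds the wheels at the start.
- rack_out: aluminium rack, 290 x 142 mm, for three arbors lying along its y. Origin under its middle. Slots at x = -95, 0, +95 mm: each has two 90-degree V-rests (12 mm wide) at y = -60 and +60 mm that hold an arbor's axis 58 mm up; V arms rise 12 mm above the axis and open 47 mm wide. Loose (1.4 kg), empty at first; any slot will do. It may get knocked aside.
- bench: bench centre (fixed): grey bed 360 mm long, headstock (105 mm high) at -y, tailstock (99 mm high, y = 130 to 190 mm) at +y, dial gauge at +x. Origin on the table under the middle of a seated arbor; the line of centres runs along y, 85 mm up. Fixed cup centre (24 mm outside, 7.5 mm deep, facing +y), mouth at y = -74.5 mm; the tail centre has the same, mouth at y = 110.5 mm when drawn back.
- lay (a point): on the bench: where the middle of an arbor goes when it is laid on the bed's two low V-rests (bench y = -48 and +62 mm; arms rise 4 mm above the axis, 30 mm wide), 16 mm towards +y from the seated place and 84 mm up, so that its points clear both cups (6 mm to spare either way along y). The felt then already pushes the plunger in.
- seat (a point): on the bench: middle of an arbor seated between the closed centres, on their line, 85 mm up, x and y as the bench's. Closing the tail centre pushes the arbor along to here and lifts it 1 mm off the rests. There the wheel turns freely, and friction holds it where it is let go.
- tail (a joint): tail centre, m: 0 drawn fully back (bench +y), about 0.036 when an arbor is seated, 0.044 at its stop if there is none. Slides with about 6 N of friction, stays where it is left; about 20 N on the knob firmly seats an arbor.
- tail_knob (a point): middle of the tail centre's black knob, 26 mm (bench x) x 18 mm (bench y) x 30 mm high, on a 12 mm post; it slides with the tail centre: at bench y = +154 mm when drawn back, 129 mm above the table
- plunger (a joint): dial gauge plunger, m: 0 out, grows as the felt pushes it in (bench +x); sprung, about 1.1 N at 6 mm. Its ball tip bears level on the +x side of the rim at the height of the centres, so it reads most when the high spot is on the bench's +x side: about 6 mm plus or minus the felt's offset.
- needle (a joint): needle of the dial gauge, rad: the dial lies face up, 76 mm across, centre 121 mm from the line of centres (bench +x). 0 with the plunger out, needle pointing to bench +x; turns clockwise seen from above, 0.5 rad per mm of plunger.
- plunger_tip (a point): foremost point of the plunger's 10 mm ball tip, which touches the felt; 36 mm from the line of centres when out, at bench y = +10 mm
- spray: bystander: white spray bottle, 48 mm in diameter, 150 mm tall; origin under it
- drops: bystander: small white dropper bottle, 32 mm in diameter, 75 mm tall; origin under it
- case: bystander: black spectacle case, 65 x 155 x 32 mm; origin under it
- driver: bystander: screwdriver 150 mm long, lying; origin under its middle
- jobtray: bystander: lilac job tray, 140 x 210 x 55 mm; origin under it
- pliers: bystander: pliers, 140 mm long, lying; origin under them

How it is judged:
On the way:
1. the first wheel's arbor is held between the two centres, tail closed, with the felt pressing the gauge's plunger (((y of wheel_a in the frame of bench between -0.006 and 0.006 m and x of wheel_a in the frame of bench between -0.004 and 0.004 m and z of wheel_a in the frame of bench between 0.081 and 0.089 m) or (y of wheel_b in the frame of bench between -0.006 and 0.006 m and x of wheel_b in the frame of bench between -0.004 and 0.004 m and z of wheel_b in the frame of bench between 0.081 and 0.089 m) or (y of wheel_c in the frame of bench between -0.006 and 0.006 m and x of wheel_c in the frame of bench between -0.004 and 0.004 m and z of wheel_c in the frame of bench between 0.081 and 0.089 m)) and value of joint tail above 0.031 m and value of joint plunger above 0.002 m), for 0.3 s.
At the end, for the whole second after the job is handed in: every wheel lies at rest in the V-slots of the other rack (arbor axis 58 mm up within 6 mm, its middle within 20 mm of the rack's middle line), the high spot of its felt within 25 degrees of straight up; the tail centre is within 8 mm of its drawn-back stop (angle between each of high_a, high_b, high_c's own z axis and vertical below 0.44 rad and z of wheel_a in the frame of rack_out between 0.052 and 0.064 m and y of wheel_a in the frame of rack_out between -0.02 and 0.02 m and x of wheel_a in the frame of rack_out between -0.11 and 0.11 m and angle between the y axis of each of wheel_a, wheel_b, wheel_c and the y axis of rack_out, either way round below 0.12 rad and linear speed of each of wheel_a, wheel_b, wheel_c below 0.02 m/s and z of wheel_b in the frame of rack_out between 0.052 and 0.064 m and y of wheel_b in the frame of rack_out between -0.02 and 0.02 m and x of wheel_b in the frame of rack_out between -0.11 and 0.11 m and z of wheel_c in the frame of rack_out between 0.052 and 0.064 m and y of wheel_c in the frame of rack_out between -0.02 and 0.02 m and x of wheel_c in the frame of rack_out between -0.11 and 0.11 m and value of joint tail below 0.008 m); the robot touches nothing.
It fails at once if the felt or arbor is gripped or pushed with more than 75 N in all (both fingers together) (contact force between the fingers and wheel_a above 75 N or contact force between the fingers and wheel_b above 75 N or contact force between the fingers and wheel_c above 75 N).
It fails at once if an arbor is dropped on the open bench centre or its gauge (over 60 N) (value of joint tail below 0.005 m and contact force between any of wheel_a, wheel_b, wheel_c and bench above 60 N).
It fails at once if another thing on the bench is moved by more than 30 mm (distance of any of spray, drops, case, driver, jobtray, pliers from where it was at the start of the episode above 0.03 m).
Of wheel_a, wheel_b, wheel_c only 2 to 3 are there at a start; the rules pass over those that are not, and their reading is None.
At some moment in a run one of rack_out may be knocked a few centimetres aside while the robot is not near it.
It also fails if it takes over 210 s, if anything falls off the work surface, if the arm or the gripper's body presses on something with over 40 N, if the wrist force passes 120 N, or if a joint passes its speed limit or range.

ROBOT

A 7-joint arm with a two-finger parallel gripper is mounted at the origin on the work surface. World frame = base frame: x ahead of the robot, y to its left, z up, the work surface at z = 0. Lengths are in m, angles in rad, forces in N, time in s.
With the tool pointing down it reaches from about 0.425 to 0.95 m from the base axis. Payload 4.7 kg.
Tool frame: the origin (TCP) lies at the very end of the fingers, on their centre line; the grasp point (between the pads) lies hold_point_z behind it (hold_point_z is the distance from the TCP to the grasp point, in m); z points along the fingers, y is the line along which they close (so a half turn about z gives the same grasp; the last joint's range is limited). The gripper opens to 87 mm and grips with 3 to 60 N. Pads are 19 mm wide; open, the fingers measure 117 mm over their backs; the gripper's body (75 mm by 190 mm) begins 51 mm behind the grasp point.
Start: joints at [-1.134, 0.469, -0.049, 1.532, 0.024, 1.141, -0.082], TCP at [0.303, 0.603, 0.186] pointing down, gripper open.
Joint ranges: [-2.59, 2.59], [-0.33, 1.99], [-1.39, 1.29], [0.1, 2.45], [-1.04, 4.18], [0.21, 1.99], [-2.66, 2.66]. Speed limits (rad/s): [2.57, 2.57, 3.14, 3.14, 3.14, 3.14, 3.14].

INTERFACE

Orientations are given as a unit quaternion [x, y, z, w].
In Python, from cell import * gives the robot as it stands. The module is installed in compiled form; this text tells all that it offers.
- The arm moves only by the tool play_rows, never from a script. Its argument "plan" is a list that holds one entry, the list of rows, each a list of 5 numbers: the shift along the tool's x, y, z in m, then the turn about the tool's z in rad, then the finger opening in m, from 0 to 0.087. In form: [[[x, y, z, turn, gripper], ...]]. A call has 1 to 5 rows; each row is the pose to reach, as a shift and turn from the pose commanded when the call began, along the tool's axes at that moment; what a row does not reach only later rows make up. A row lasts 1/10 s, in which the tool goes at most 50 mm and 8.59 degrees, less where a joint would pass 70% of its speed; a pose out of reach is approached as far as the arm can. A call with a gripper value outside its range is refused whole. The fingers move at their own pace and stop on an object; "squeeze" is the grip in N (left out, the last holds). Time passes only in rows, so rows that repeat a pose let the fingers close. It gives the time, the measured TCP pose, the force, the opening and the grip force at its end, in the units of the state.
- get_state(): the state, without advancing time (a new reading comes with each control period).
- camera(name): name is "scene" or "top" or "wrist"; returns (picture, depth): 384x512x3 uint8, red, green, blue; 384x512 float32, m along the optical axis (not along the pixel's ray), 0 where there is no reading.
- calibration(name): a dict with "vfov" (degrees; the focal length in pixels is half the picture's height over the tangent of half this angle, whatever the lens; pixels are square), "cx", "cy" (the principal point, pixels), "cam_to_world" (4x4, takes a point from camera to world coordinates); the wrist camera has in their place "hand_eye" (4x4, takes a point from camera to tool coordinates, whose origin is the TCP and whose axes are the flange's). Camera axes: x right, y down, z forward; pixel columns grow to the right and rows downward; lengths in m; the calibration is good to about 2 mm. A picture is of the moment at which its call begins: read the wrist's pose just before it. calibration takes no time and is no camera call.
- job_done(): hands the job in; it is judged then, once.
The state is a dict: "time_s": time; "joint_positions": joint angles; "joint_velocities": joint speeds; "joint_torque": joint torques, N m; "position": TCP position; "eef_rot": TCP orientation; "ft_force": force on the tool from outside, world axes, zero at the start; "torque": the same for the moment, N m; "opening": opening from 0.0 (shut) to 1.0 (fully open); "grip_force": force on a finger pad.
Only numpy, scipy, OpenCV 4.12 (cv2) and the standard library are available. Lean on these libraries where they do the work, as an engineer would, in place of code of your own. Each camera call takes 0.05 s, during which the arm holds its last target. There are 200 camera calls.

## Working session

There is one attempt and no reset: what is moved stays moved. The work goes in short steps, Python scripts to look and compute and a tool call to move; the robot and the scene stay as the last step left them, time stands still between calls to the robot, and variables do not carry over. Pictures are saved under pics/ and viewed, at most 14 in all, crops included, and the job is handed in when it is done.

Besides the shell and the picture viewer there is one more tool, called after "Emit:" as a command line: name --argument value ..., lists and objects as JSON in quotes. play_rows: Moves the arm, as the interface text tells. Its arguments: {"type":"object","properties":{"plan":{"type":"array","items":{"type":"array","items":{"type":"array","items":{"type":"number"}}}},"squeeze":{"type":"number"}},"required":["plan"]}

```bash
mkdir -p pics; cat > h.py <<'E'
from cell import *
import numpy as np, cv2
from scipy.spatial.transform import Rotation as R
def cam(name):
    s=get_state(); c=calibration(name); im,d=camera(name)
    f=192/np.tan(np.radians(c['vfov'])/2)
    if 'cam_to_world' in c: T=np.array(c['cam_to_world'])
    else:
        T=np.eye(4);T[:3,:3]=R.from_quat(s['eef_rot']).as_matrix();T[:3,3]=s['position'];T=T@np.array(c['hand_eye'])
    return im,d,(f,c['cx'],c['cy'],T)
def cloud(d,K):
    f,cx,cy,T=K; v,u=np.mgrid[:d.shape[0],:d.shape[1]]
    P=np.stack([(u-cx)/f*d,(v-cy)/f*d,d],-1)@T[:3,:3].T+T[:3,3]
    P[d==0]=np.nan; return P
def ray(u,v,z,K):
    f,cx,cy,T=K; r=T[:3,:3]@np.array([(u-cx)/f,(v-cy)/f,1]); return T[:3,3]+r*(z-T[2,3])/r[2]
def save(n,im): cv2.imwrite('pics/'+n+'.png',im[...,::-1])
E
python3 - <<'E'
from h import *
s=get_state();print({k:s[k] for k in s})
for n in('top','scene'):
    im,d,K=cam(n);save(n,im);np.savez(n,im=im,d=d);print(n,K,np.isnan(cloud(d,K)).mean())
print(calibration('wrist'))
E
```

```text
{'time_s': 0.0, 'joint_positions': array([-1.13390459,  0.46944788, -0.0486091 ,  1.5337124 ,  0.02413172,
        1.14099767, -0.082287  ]), 'joint_velocities': array([-1.08148366e-03,  6.64962549e-04,  3.80808292e-04, -3.30992622e-04,
        3.31820411e-04, -1.29878238e-04, -6.31186593e-05]), 'joint_torque': array([-5.48826938e-04, -5.07975447e+01, -8.10656184e-02, -2.36154395e+01,
       -6.13455148e-02,  3.75441159e-02,  1.65033848e-04]), 'position': array([0.30285101, 0.60248141, 0.1847874 ]), 'eef_rot': array([ 2.30761563e-01,  9.73009826e-01, -9.72429329e-04, -1.81395864e-04]), 'ft_force': array([ 0.63631745,  0.22337712, -0.0425695 ]), 'torque': array([ 0.03975858, -0.02347647,  0.04923062]), 'grip_force': 0.0, 'opening': 0.9954925088591889}
top (np.float64(353.46158444978863), 258.2242859021178, 188.6430148131029, array([[-0.0110543 , -0.98091848,  0.19410495,  0.42979971],
       [-0.9996932 ,  0.01514429,  0.01959975,  0.00242712],
       [-0.02216534, -0.19382874, -0.98078495,  0.96514534],
       [ 0.        ,  0.        ,  0.        ,  1.        ]])) 0.004063924153645833
scene (np.float64(353.54060748903896), 255.56830736893488, 189.29439869443462, array([[-0.89607275,  0.36360995, -0.25463982,  0.80662221],
       [ 0.44384799,  0.74325855, -0.50056537,  0.42789056],
       [ 0.00725267, -0.56156436, -0.82740128,  0.82316012],
       [ 0.        ,  0.        ,  0.        ,  1.        ]])) 0.0038503011067708335
{'vfov': 61.016984350419804, 'cx': 252.20904293937986, 'cy': 190.31974910887126, 'hand_eye': array([[ 1.40972818e-04, -9.51801218e-01, -3.06715538e-01,
         8.49912751e-02],
       [ 9.99999987e-01,  1.09341837e-04,  1.20310572e-04,
         1.43218585e-03],
       [-8.09749089e-05, -3.06715551e-01,  9.51801221e-01,
        -1.99639196e-01],
       [ 0.00000000e+00,  0.00000000e+00,  0.00000000e+00,
         1.00000000e+00]])}
```

View pics/top.png

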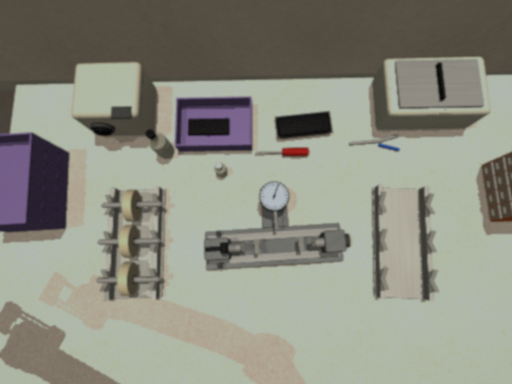

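View pics/scene.png

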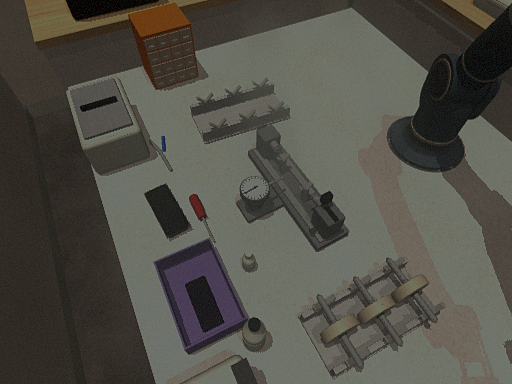

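The top view shows three wheels in rack_in at about (130, 205/240/280), the bench around (275, 245) with its tail knob near (345, 240) or (215, 250), the dial at (274, 196), and rack_out at (402, 242). I'll enlarge it to tell the two ends of the bench apart, and measure from the cloud.

```bash
python3 - <<'E'
from h import *
im,d,K=cam('top');P=cloud(d,K)
np.savez('top',im=im,d=d,P=P)
hsv=cv2.cvtColor(im,cv2.COLOR_RGB2HSV)
# felt
m=((hsv[...,0]>12)&(hsv[...,0]<28)&(hsv[...,1]>70)&(P[...,2]>.045)&(P[...,2]<.12)).astype(np.uint8)
n,l,st,c=cv2.connectedComponentsWithStats(m)
for i in range(1,n):
    if st[i,4]>40:
        Q=P[l==i];t=Q[Q[:,2]>.075];print('felt',st[i],Q.min(0).round(3),Q.max(0).round(3),t.mean(0).round(4),len(t))
def reg(u0,u1,v0,v1,z0,z1,nm):
    Q=P[v0:v1,u0:u1].reshape(-1,3);Q=Q[(Q[:,2]>z0)&(Q[:,2]<z1)];r=cv2.minAreaRect((Q[:,:2]*1000).astype(np.float32));print(nm,len(Q),Q.mean(0).round(3),np.round(r[0],1),np.round(r[1],1),round(r[2],1),Q[:,2].max().round(3))
reg(195,360,215,280,.006,.2,'bench bed')
for a,b in((195,230),(320,360)):
    for z in((.08,.112),(.112,.16)):
        try: reg(a,b,215,280,*z,f'end {a} {z}')
        except Exception as e: print(a,z,'none')
reg(255,295,178,214,.05,.16,'dial')
reg(365,440,175,310,.006,.1,'rackout all');reg(365,440,175,310,.045,.1,'rackout high')
reg(95,175,180,305,.006,.04,'rackin low')
big=cv2.resize(im[165:315,90:450],None,fx=2.2,fy=2.2,interpolation=cv2.INTER_CUBIC);save('topzoom',big)
E
```

```text
felt [492 153  20  64 335] [ 0.526 -0.604  0.048] [ 0.679 -0.593  0.12 ] [ 0.6047 -0.5971  0.0849] 213
felt [125 191  14  11  56] [0.576 0.338 0.049] [0.603 0.358 0.094] [0.592  0.3438 0.0862] 38
felt [124 203  15  17  95] [0.532 0.338 0.046] [0.572 0.358 0.094] [0.5478 0.3451 0.0854] 59
felt [123 226  14  15  80] [0.478 0.34  0.046] [0.514 0.359 0.093] [0.5006 0.3452 0.0852] 55
felt [121 242  15  14  88] [0.442 0.339 0.045] [0.474 0.359 0.093] [0.4529 0.3476 0.0837] 55
felt [122 263  14  14  84] [0.391 0.336 0.047] [0.423 0.355 0.096] [0.4102 0.343  0.0851] 56
felt [120 278  15  17  85] [0.348 0.335 0.046] [0.387 0.356 0.096] [0.3618 0.3423 0.0858] 60
bench bed 5705 [ 0.465 -0.021  0.046] [480.8 -37.4] [133.5 403.4] 3.1 0.148
end 195 (0.08, 0.112) 441 [0.455 0.126 0.099] [455.4 123.1] [51.9 61.7] 3.0 0.103
end 195 (0.112, 0.16) 99 [0.456 0.099 0.141] [456.1  99.9] [25.  17.7] 2.5 0.148
end 320 (0.08, 0.112) 580 [ 0.47  -0.164  0.103] [ 470.1 -164.6] [52.1 72.7] 1.1 0.109
320 (0.112, 0.16) none
dial 736 [ 0.582 -0.02   0.097] [583.5 -19.7] [74.5 74.7] 43.4 0.103
rackout all 6241 [ 0.467 -0.357  0.022] [ 472. -343.] [156.7 289.8] 87.0 0.075
rackout high 1107 [ 0.466 -0.356  0.056] [ 471.7 -353.9] [135.  289.3] 87.0 0.075
rackin low 2553 [0.471 0.343 0.014] [478.4 342.5] [289.5 128.2] 0.8 0.04<stdin>:12: RuntimeWarning: Mean of empty slice.
  ret = um.true_divide(
```

View pics/topzoom.png

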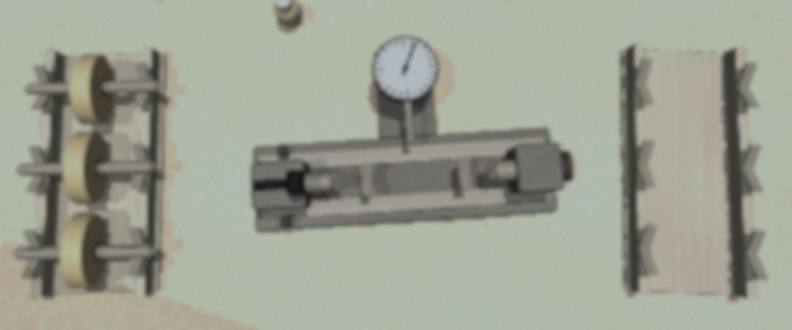

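The tail is at the left (+y) end, and its knob sits at bench y≈137 rather than 154. The tailstock and dial both agree on this, so the tail is about 17 mm closed and has to be drawn back first. Bench origin is about (0.4635, -0.0365), yaw 3°.

```bash
cat >> h.py <<'E'
def go(x,y,z,yawdeg=None):
    """shift in tool axes + turn to reach TCP world point with tool y at yawdeg from world x"""
    s=get_state();M=R.from_quat(s['eef_rot']).as_matrix()
    sh=M.T@(np.array([x,y,z])-s['position']); cur=np.degrees(np.arctan2(M[1,1],M[0,1]))
    t=0 if yawdeg is None else -((yawdeg-cur+90)%180-90)
    print('go',sh.round(4),'turn',round(np.radians(t),4),'tip tilt',M[:,2].round(3),'pos',s['position'].round(4),'yaw',cur.round(2))
BO=np.array([.4635,-.0365]);BY=np.radians(3)
def b2w(x,y): c,s=np.cos(BY),np.sin(BY); return BO+np.array([c*x-s*y,s*x+c*y])
E
python3 -c "
from h import *
go(*b2w(0,.137),.25,93)"
```

```text
go [-0.3627 -0.38   -0.0644] turn -0.5182 tip tilt [-0.001 -0.001 -1.   ] pos [0.303  0.6027 0.1851] yaw 63.31
```

Emit:
play_rows --plan '[[[0,0,-0.04,0,0.05],[-0.03,-0.03,-0.064,0,0.05],[-0.06,-0.06,-0.064,0,0.05],[-0.09,-0.09,-0.064,0,0.05],[-0.12,-0.12,-0.064,0,0.05]]]'

```text
time_s: 0.65
position: [0.3568, 0.4402, 0.2498]
eef_rot: [0.231, 0.973, -0.0, 0.0]
ft_force: [0.9, -0.3, 0.5]
opening: 0.643
grip_force: 0.0
```

Emit:
play_rows --plan '[[[-0.03,-0.032,0,0,0.05],[-0.06,-0.064,0,0,0.05],[-0.09,-0.096,0,0,0.05],[-0.12,-0.128,0,0,0.05],[-0.15,-0.16,0,0,0.05]]]'

```text
time_s: 1.15
position: [0.4187, 0.2298, 0.2498]
eef_rot: [0.231, 0.973, 0.0, -0.0]
ft_force: [1.2, -0.3, -0.1]
opening: 0.574
grip_force: 0.0
```

Emit:
play_rows --plan '[[[-0.03,-0.033,0,0,0.05],[-0.06,-0.066,0,0,0.05],[-0.0927,-0.1,0,0,0.05],[-0.0927,-0.1,0,0,0.05],[-0.0927,-0.1,0,0,0.05]]]'

```text
time_s: 1.65
position: [0.4565, 0.0998, 0.2497]
eef_rot: [0.232, 0.973, 0.0, -0.0]
ft_force: [-0.2, -0.6, -0.4]
opening: 0.578
grip_force: 0.0
```

Emit:
play_rows --plan '[[[0,0,0,-0.13,0.05],[0,0,0,-0.26,0.05],[0,0,0,-0.39,0.05],[0,0,0,-0.518,0.05],[0,0,0,-0.518,0.05]]]'

```text
time_s: 2.15
position: [0.456, 0.1024, 0.2496]
eef_rot: [-0.028, 1.0, 0.0, -0.0]
ft_force: [0.0, -0.3, -0.1]
opening: 0.577
grip_force: 0.0
```

```bash
python3 - <<'E'
from h import *
go(*b2w(0,.137),.25,93)
im,d,K=cam('wrist');save('w1',im);P=cloud(d,K)
def reg(m,nm):
    Q=P[m];r=cv2.minAreaRect((Q[:,:2]*1000).astype(np.float32));print(nm,len(Q),Q.mean(0).round(4),np.round(r[0],1),np.round(r[1],1),round(r[2],1),np.median(Q[:,2]).round(3))
Z=P[...,2]
box=(abs(P[...,0]-.46)<.1)&(P[...,1]>-.05)&(P[...,1]<.2)
reg(box&(Z>.135)&(Z<.155),'knob');reg(box&(Z>.09)&(Z<.107)&(P[...,0]<.5),'tailstock')
E
```

```text
go [-0.0002 -0.0021 -0.0004] turn 0.0027 tip tilt [-0.001  0.    -1.   ] pos [0.456  0.1024 0.2496] yaw 93.15
knob 460 [0.4528 0.1029 0.1439] [453.7 102.9] [24.7 16.8] 3.3 0.144
tailstock 2584 [0.4504 0.1192 0.0986] [460.9  65.2] [ 55.  185.1] 7.6 0.1
```

View pics/w1.png

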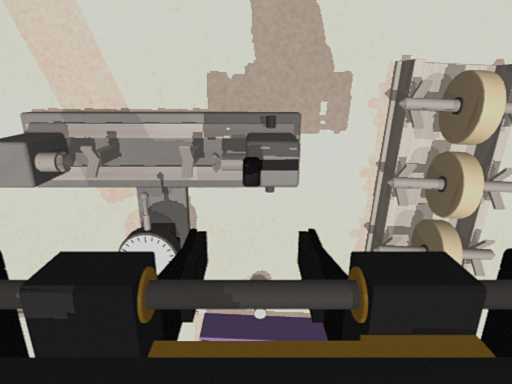

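The wrist view shows the knob at (252, 170), which measures (0.4537, 0.1029) with its top at 144 mm. I'll grip it and draw the tail back.

Emit:
play_rows --plan '[[[0.002,0,0.045,0,0.05],[0.002,0,0.09,0,0.05],[0.002,0,0.12,0,0.05],[0.002,0,0.13,0,0.05],[0.002,0,0.13,0,0.05]]]'

```text
time_s: 2.7
position: [0.4538, 0.1009, 0.119]
eef_rot: [-0.026, 1.0, -0.0, -0.001]
ft_force: [1.4, 0.5, 0.6]
opening: 0.572
grip_force: 0.0
```

Emit:
play_rows --plan '[[[0,0,0,0,0.01],[0,0,0,0,0.01],[0,0,0,0,0.01],[0,0,0,0,0.01],[0,0,0,0,0.01]]]' --squeeze 15

```text
time_s: 3.2
position: [0.4548, 0.1007, 0.1203]
eef_rot: [-0.026, 1.0, 0.0, 0.0]
ft_force: [-0.5, -0.1, -0.0]
opening: 0.204
grip_force: 0.0
```

Emit:
play_rows --plan '[[[0,0.004,0,0,0.01],[0,0.008,0,0,0.01],[0,0.012,0,0,0.01],[0,0.016,0,0,0.01],[0,0.018,0,0,0.01]]]'

```text
time_s: 3.7
position: [0.4535, 0.1193, 0.1198]
eef_rot: [-0.027, 1.0, 0.0, -0.0]
ft_force: [0.9, -0.2, 0.8]
opening: 0.118
grip_force: 0.0
```

```bash
python3 - <<'E'
from h import *
s=get_state();print(s['opening'],s['grip_force'],s['ft_force'])
im,d,K=cam('wrist');save('w2',im);im,d,K=cam('top');save('t2',cv2.resize(im[165:315,190:370],None,fx=3,fy=3));P=cloud(d,K)
E
```

```text
0.11773492398078389 0.0 [ 0.91066325 -0.23558679  0.84129558]
```

View pics/w2.png

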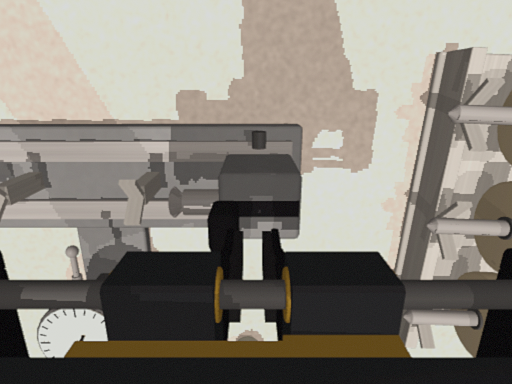

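View pics/t2.png

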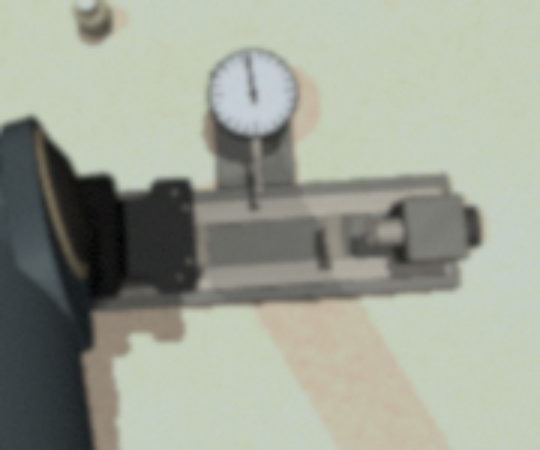

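Emit:
play_rows --plan '[[[0,0,0,0,0.05],[0,0,0,0,0.05],[0,0,-0.04,0,0.05],[0,0,-0.08,0,0.05],[0,0,-0.12,0,0.05]]]'

```text
time_s: 4.3
position: [0.4532, 0.1182, 0.2411]
eef_rot: [-0.026, 1.0, -0.0, -0.0]
ft_force: [0.9, 0.4, -0.5]
opening: 0.488
grip_force: 0.0
```

```bash
cat >> h.py <<'E'
def knob():
    im,d,K=cam('wrist');P=cloud(d,K);Z=P[...,2]
    m=(abs(P[...,0]-.456)<.04)&(P[...,1]>.04)&(P[...,1]<.17)&(Z>.130)&(Z<.152)
    r=cv2.minAreaRect((P[m][:,:2]*1000).astype(np.float32));k=np.array(r[0])/1000
    c,s=np.cos(BY),np.sin(BY);q=k-BO;print('knob',m.sum(),k.round(4),np.round(r[1],1),'z',Z[m].max().round(3),'bench',(c*q[0]+s*q[1]).round(4),(c*q[1]-s*q[0]).round(4))
    return im,d,K
E
python3 -c "
from h import *
go(*b2w(0,.154),.25,93)
knob()"
```

```text
go [-0.0021 -0.001  -0.0089] turn -0.0007 tip tilt [-0.001 -0.    -1.   ] pos [0.4532 0.1182 0.2411] yaw 92.96
knob 526 [0.4537 0.1029] [25.2 17.7] z 0.148 bench -0.0025 0.1397
```

```bash
python3 - <<'E'
from h import *
s=get_state();im,d,K=cam('wrist')
M=R.from_quat(s['eef_rot']).as_matrix();P=(cloud(d,K)-s['position'])@M
print(calibration('wrist').keys())
for u in(170,180,190,195,200,205,210,300,310,315):
    print(u,[(v,P[v,u].round(3).tolist()) for v in range(218,262,6)])
E
python3 -c "
import cell;print([n for n in dir(cell) if n[0]!='_'],getattr(cell,'hold_point_z',None))"
```

```text
dict_keys(['vfov', 'cx', 'cy', 'hand_eye'])
170 [(218, [-0.096, -0.116, 0.23]), (224, [-0.106, -0.117, 0.232]), (230, [-0.115, -0.118, 0.232]), (236, [-0.125, -0.118, 0.231]), (242, [-0.135, -0.119, 0.232]), (248, [-0.145, -0.12, 0.234]), (254, [-0.164, -0.126, 0.249]), (260, [-0.174, -0.126, 0.249])]
180 [(218, [-0.104, -0.106, 0.249]), (224, [-0.112, -0.106, 0.247]), (230, [-0.123, -0.107, 0.249]), (236, [-0.133, -0.108, 0.248]), (242, [-0.143, -0.109, 0.249]), (248, [-0.153, -0.109, 0.248]), (254, [-0.163, -0.11, 0.249]), (260, [0.011, -0.031, -0.072])]
190 [(218, [-0.104, -0.091, 0.25]), (224, [-0.112, -0.091, 0.247]), (230, [-0.123, -0.092, 0.248]), (236, [-0.132, -0.092, 0.247]), (242, [0.01, -0.03, -0.054]), (248, [nan, nan, nan]), (254, [0.01, -0.027, -0.066]), (260, [0.01, -0.026, -0.071])]
195 [(218, [-0.102, -0.083, 0.246]), (224, [-0.113, -0.084, 0.247]), (230, [0.011, -0.029, -0.04]), (236, [0.01, -0.028, -0.047]), (242, [0.01, -0.027, -0.053]), (248, [0.01, -0.026, -0.06]), (254, [0.009, -0.026, -0.063]), (260, [0.009, -0.025, -0.068])]
200 [(218, [-0.103, -0.076, 0.247
[... 878 characters left out ...]
2, [0.01, 0.025, -0.052]), (248, [0.009, 0.025, -0.057]), (254, [0.008, 0.024, -0.062]), (260, [0.005, 0.024, -0.062])]
310 [(218, [-0.103, 0.087, 0.248]), (224, [-0.114, 0.088, 0.25]), (230, [0.01, 0.032, -0.04]), (236, [0.01, 0.031, -0.047]), (242, [0.01, 0.03, -0.054]), (248, [0.01, 0.029, -0.059]), (254, [0.009, 0.029, -0.063]), (260, [0.009, 0.028, -0.069])]
315 [(218, [-0.103, 0.095, 0.248]), (224, [-0.113, 0.095, 0.249]), (230, [-0.123, 0.096, 0.248]), (236, [-0.134, 0.097, 0.25]), (242, [0.01, 0.032, -0.054]), (248, [0.01, 0.031, -0.06]), (254, [0.01, 0.03, -0.066]), (260, [0.01, 0.029, -0.071])]
['Unreachable', 'calibration', 'camera', 'get_state', 'hold_point_z', 'job_done'] 0.0187
```

The wrist depth puts the visible fingertips 39 mm behind the reported TCP, which fits having closed on nothing just above the knob. I'll check where the gripper body shows up, then test by a cautious descent around the knob.

Emit:
play_rows --plan '[[[0,-0.008,0,0,0.05],[0,-0.016,0.03,0,0.05],[0,-0.016,0.07,0,0.05],[0,-0.016,0.11,0,0.05],[0,-0.016,0.12,0,0.05]]]'

```text
time_s: 4.9
position: [0.4498, 0.1004, 0.1149]
eef_rot: [-0.026, 1.0, -0.002, -0.005]
ft_force: [-0.9, 0.1, 0.2]
opening: 0.576
grip_force: 0.0
```

Emit:
play_rows --plan '[[[0,0,0.004,0,0.05],[0,0,0.008,0,0.05],[0,0,0.012,0,0.05],[0,0,0.016,0,0.05],[0,0,0.02,0,0.05]]]'

```text
time_s: 5.4
position: [0.455, 0.1028, 0.1003]
eef_rot: [-0.026, 1.0, 0.0, 0.001]
ft_force: [-0.1, 0.5, 0.2]
opening: 0.572
grip_force: 0.0
```

```bash
python3 - <<'E'
from h import *
s=get_state();im,d,K=cam('wrist');save('w3',im)
M=R.from_quat(s['eef_rot']).as_matrix();P=(cloud(d,K)-s['position'])@M
print(s['position'],s['ft_force'])
for u,v in((60,265),(80,300),(100,262),(100,320),(420,270),(420,320),(250,295),(250,345),(250,375)): print(u,v,P[v,u].round(3))
E
```

```text
[0.45501415 0.10283257 0.1003208 ] [-0.11011628  0.4849389   0.16588905]
60 265 [ 0.037 -0.051 -0.121]
80 300 [ 0.034 -0.041 -0.131]
100 262 [ 0.037 -0.042 -0.119]
100 320 [ 0.027 -0.037 -0.131]
420 270 [ 0.037  0.047 -0.122]
420 320 [ 0.027  0.044 -0.131]
250 295 [ 0.031  0.001 -0.125]
250 345 [ 0.023  0.001 -0.134]
250 375 [ 0.025  0.001 -0.145]
```

View pics/w3.png

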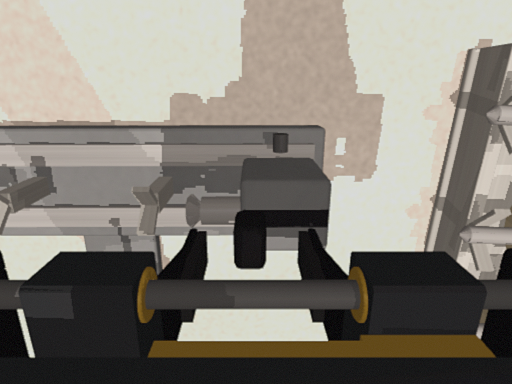

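No contact at the reported z of 0.100, and the gripper body also sits about 40 mm higher than stated. The true fingertips are therefore about 39 mm above the reported TCP. In the picture the knob is at (250, 238), between the fingers at (195, 260) and (312, 260).

Emit:
play_rows --plan '[[[0,0,0.006,0,0.05],[0,0,0.012,0,0.05],[0,0,0.018,0,0.05],[0,0,0.02,0,0.04],[0,0,0.02,0,0.01]]]' --squeeze 15

```text
time_s: 5.95
position: [0.4541, 0.1025, 0.0793]
eef_rot: [-0.026, 1.0, -0.0, -0.001]
ft_force: [-0.4, 0.0, 0.2]
opening: 0.47
grip_force: 0.0
```

Emit:
play_rows --plan '[[[0,0,0,0,0.01],[0,0,0,0,0.01],[0,0,0,0,0.01],[0,0,0,0,0.01],[0,0,0,0,0.01]]]'

```text
time_s: 6.45
position: [0.4546, 0.1019, 0.08]
eef_rot: [-0.026, 1.0, -0.0, 0.0]
ft_force: [1.1, -3.7, 0.4]
opening: 0.208
grip_force: 15.0
```

Emit:
play_rows --plan '[[[0,0.003,0,0,0.01],[0,0.006,0,0,0.01],[0,0.009,0,0,0.01],[0,0.012,0,0,0.01],[0,0.015,0,0,0.01]]]'

```text
time_s: 6.95
position: [0.4539, 0.1158, 0.08]
eef_rot: [-0.026, 1.0, -0.001, 0.0]
ft_force: [0.9, -5.6, 2.8]
opening: 0.203
grip_force: 15.0
```

Emit:
play_rows --plan '[[[0,0.002,0,0,0.01],[0,0.003,0,0,0.01],[0,0.004,0,0,0.01],[0,0.005,0,0,0.01],[0,0.005,0,0,0.01]]]'

```text
time_s: 7.45
position: [0.4537, 0.1185, 0.08]
eef_rot: [-0.025, 1.0, -0.002, -0.0]
ft_force: [0.7, -11.1, 4.6]
opening: 0.203
grip_force: 15.0
```

Emit:
play_rows --plan '[[[0,-0.002,0,0,0.05],[0,-0.002,0,0,0.05],[0,-0.002,-0.02,0,0.06],[0,-0.002,-0.06,0,0.06],[0,-0.002,-0.1,0,0.06]]]'

```text
time_s: 7.95
position: [0.4526, 0.1215, 0.1805]
eef_rot: [-0.027, 1.0, 0.0, -0.001]
ft_force: [1.1, 0.6, 0.5]
opening: 0.57
grip_force: 0.0
```

Emit:
play_rows --plan '[[[0,0.04,-0.03,0,0.06],[0,0.08,-0.06,0,0.06],[-0.01,0.12,-0.06,0,0.06],[-0.01,0.17,-0.06,0.035,0.06],[-0.02,0.225,-0.06,0.035,0.06]]]'

```text
time_s: 8.45
position: [0.4594, 0.3436, 0.2404]
eef_rot: [-0.009, 1.0, 0.001, -0.0]
ft_force: [1.1, 0.5, 0.9]
opening: 0.689
grip_force: 0.0
```

```bash
cat >> h.py <<'E'
BO=np.array([.4625,-.0356])
def wheels():
    im,d,K=cam('wrist');P=cloud(d,K);Z=P[...,2];hsv=cv2.cvtColor(im,cv2.COLOR_RGB2HSV)
    m=((hsv[...,0]>10)&(hsv[...,0]<30)&(hsv[...,1]>60)&(Z>.035)&(Z<.13)&(P[...,1]>.25)).astype(np.uint8)
    n,l,st,c=cv2.connectedComponentsWithStats(cv2.morphologyEx(m,cv2.MORPH_CLOSE,np.ones((15,15))))
    for i in range(1,n):
        if st[i,4]>200:
            Q=P[(l==i)&(m>0)];t=Q[Q[:,2]>np.nanpercentile(Q[:,2],98)-.02];print('wheel px',c[i].round(),Q.shape[0],'min',np.percentile(Q,2,0).round(4),'max',np.percentile(Q,98,0).round(4),'topmid',((np.percentile(t,2,0)+np.percentile(t,98,0))/2).round(4))
    for nm,sx in(('arbor',0),):
        g=(Z>.048)&(Z<.069)&(hsv[...,1]<60)&(P[...,1]>.25)
        Q=P[g];
        for y0 in(.285,.40): print(nm,y0,[ (a,Q[(abs(Q[:,1]-y0)<.008)&(abs(Q[:,0]-a)<.02)][:,0].mean().round(4)) for a in(.385,.478,.570) if ((abs(Q[:,1]-y0)<.008)&(abs(Q[:,0]-a)<.02)).sum()>5])
    return im,d,K
E
python3 -c "
from h import *
go(.478,.345,.24,91)
im,d,K=wheels();save('w4',im)"
```

```text
go [-0.0186  0.0011  0.0004] turn 0.0009 tip tilt [-0.001  0.002 -1.   ] pos [0.4594 0.3436 0.2404] yaw 91.05
wheel px [260. 149.] 3675 min [0.3462 0.3408 0.0606] max [0.5872 0.3655 0.1015] topmid [0.4697 0.3532 0.092 ]
arbor 0.285 [(0.385, np.float64(0.3827)), (0.478, np.float64(0.4771)), (0.57, np.float64(0.5716))]
arbor 0.4 [(0.385, np.float64(0.3807)), (0.478, np.float64(0.474)), (0.57, np.float64(0.5677))]
```

View pics/w4.png

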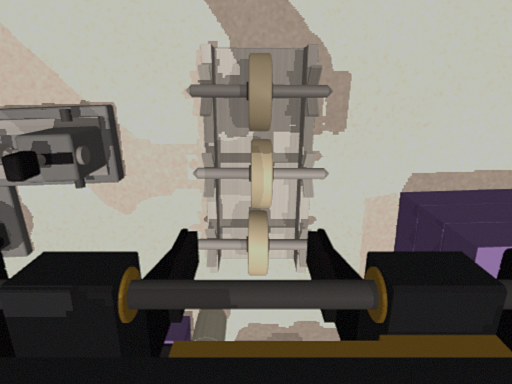

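In the picture the wheels sit at (260, 90), (261, 173) and (258, 243). Arbor lines come out at x≈0.3815, 0.4754 and 0.5693, felt centre y≈0.353, yaw 91.5°. I'll take the middle one.

Emit:
play_rows --plan '[[[-0.016,0.0085,0.04,-0.008,0.06],[-0.016,0.0085,0.08,-0.008,0.06],[-0.016,0.0085,0.12,-0.008,0.06],[-0.016,0.0085,0.13,-0.008,0.06],[-0.016,0.0085,0.13,-0.008,0.06]]]'

```text
time_s: 9.0
position: [0.4756, 0.3491, 0.1085]
eef_rot: [-0.013, 1.0, -0.001, -0.001]
ft_force: [0.1, 0.4, 0.0]
opening: 0.688
grip_force: 0.0
```

```bash
python3 -c "
from h import *
go(.4755,.352,.033,91.5)
im,d,K=wheels();save('w5',im)"
```

```text
go [-0.0002  0.0031  0.0755] turn -0.0003 tip tilt [-0.003 -0.002 -1.   ] pos [0.4756 0.3491 0.1085] yaw 91.48
wheel px [258. 134.] 8916 min [0.3477 0.3405 0.0606] max [0.5338 0.3654 0.1014] topmid [0.4304 0.3531 0.092 ]
arbor 0.285 [(0.385, np.float64(0.3826)), (0.478, np.float64(0.4774)), (0.57, np.float64(0.5876))]
arbor 0.4 [(0.385, np.float64(0.3812)), (0.478, np.float64(0.4741))]
```

View pics/w5.png

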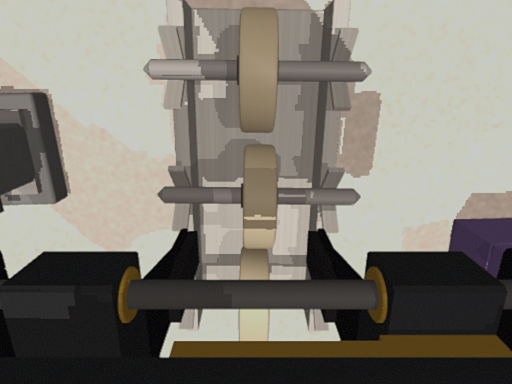

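The middle wheel (260, 195) lies between the fingers at (188, 245) and (320, 245). Going down to grip.

Emit:
play_rows --plan '[[[0,0.0035,0.03,0,0.06],[0,0.0035,0.055,0,0.06],[0,0.0035,0.07,0,0.05],[0,0.0035,0.075,0,0.045],[0,0.0035,0.075,0,0.04]]]' --squeeze 20

```text
time_s: 9.55
position: [0.4774, 0.3532, 0.0357]
eef_rot: [-0.013, 1.0, 0.0, 0.0]
ft_force: [0.7, -0.4, -0.2]
opening: 0.509
grip_force: 0.0
```

Emit:
play_rows --plan '[[[0,0,0,0,0.03],[0,0,0,0,0.02],[0,0,0,0,0.015],[0,0,0,0,0.015],[0,0,0,0,0.015]]]'

```text
time_s: 10.05
position: [0.4774, 0.3537, 0.0358]
eef_rot: [-0.012, 1.0, 0.001, 0.001]
ft_force: [-0.7, 1.3, 5.5]
opening: 0.274
grip_force: 20.0
```

Emit:
play_rows --plan '[[[0,0,-0.01,0,0.015],[0,0,-0.025,0,0.015],[0,0,-0.05,0,0.015],[0,0,-0.08,0,0.015],[0,0,-0.11,0,0.015]]]'

```text
time_s: 10.55
position: [0.476, 0.3518, 0.1459]
eef_rot: [-0.013, 1.0, -0.001, -0.001]
ft_force: [0.1, 0.8, -2.9]
opening: 0.271
grip_force: 20.0
```

```bash
python3 -c "
from h import *
s=get_state();print(s['ft_force'],s['opening'],s['grip_force'])
go(*b2w(0,.016),.18,93)
x,y=b2w(0,.016);print(x,y)"
```

```text
[ 0.08774436  0.83804782 -2.92492856] 0.2712304358430614 19.95801014592871
go [ 0.0238 -0.371  -0.0335] turn -0.0272 tip tilt [-0.001 -0.002 -1.   ] pos [0.476  0.3518 0.1459] yaw 91.44
0.46166262470011293 -0.01962192744392682
```

Emit:
play_rows --plan '[[[0,0,-0.05,0,0.015],[0.005,-0.045,-0.05,-0.01,0.015],[0.01,-0.09,-0.05,-0.02,0.015],[0.015,-0.135,-0.05,-0.027,0.015],[0.015,-0.18,-0.05,-0.027,0.015]]]'

```text
time_s: 11.05
position: [0.4646, 0.1701, 0.1951]
eef_rot: [-0.027, 1.0, -0.0, -0.001]
ft_force: [1.3, -0.2, -3.7]
opening: 0.275
grip_force: 20.0
```

Emit:
play_rows --plan '[[[0,-0.045,0,0,0.015],[0,-0.09,0,0,0.015],[0,-0.13,0,0,0.015],[0,-0.17,0,0,0.015],[0,-0.185,0,0,0.015]]]'

```text
time_s: 11.55
position: [0.4747, -0.0177, 0.1953]
eef_rot: [-0.023, 1.0, -0.001, -0.0]
ft_force: [-0.0, 0.1, -4.3]
opening: 0.273
grip_force: 20.0
```

```bash
python3 -c "
from h import *
go(*(b2w(0.001,.016)),.066,93)
im,d,K=cam('wrist');save('w6',im)"
```

```text
go [ 0.012  -0.0011  0.1293] turn -0.0066 tip tilt [-0.001 -0.002 -1.   ] pos [ 0.4747 -0.0177  0.1953] yaw 92.62
```

View pics/w6.png

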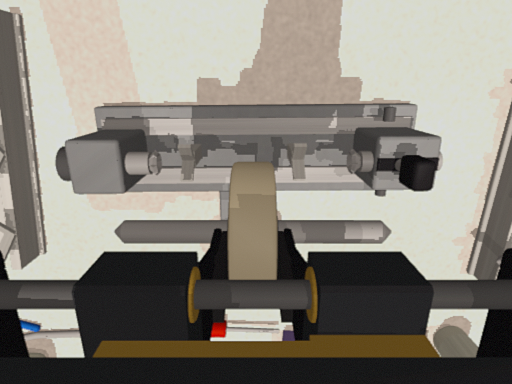

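The wheel hangs level at (252, 230). The two cups are at about (155, 160) and (352, 160), with the tail drawn back. I'll check the bench origin against the cup mouths.

```bash
python3 - <<'E'
from h import *
im,d,K=cam('wrist');P=cloud(d,K)
q=P[...,:2]-BO;c,s=np.cos(BY),np.sin(BY);bx=c*q[...,0]+s*q[...,1];by=c*q[...,1]-s*q[...,0];Z=P[...,2]
m=(abs(bx)<.02)&(Z>.090)&(Z<.101)
for a,b in((-.1,-.06),(.09,.125)):
    k=m&(by>a)&(by<b);print(k.sum(),by[k].min().round(4),by[k].max().round(4),'x mid',(np.percentile(bx[k],[3,97])).round(4),Z[k].max().round(4))
for y0 in(-.048,.062):
    k=(abs(by-y0)<.012)&(abs(bx)<.025)&(Z>.075)&(Z<.095);print('rest',k.sum(),by[k].mean().round(4),np.percentile(bx[k],[2,98]).round(4),Z[k].max().round(4))
E
```

```text
604 -0.0999 -0.0718 x mid [-0.0099  0.009 ] 0.099
241 0.1118 0.1249 x mid [-0.0097  0.0075] 0.0984
rest 485 -0.0456 [-0.0185  0.0179] 0.0916
rest 477 0.0638 [-0.0187  0.0175] 0.0915
```

Emit:
play_rows --plan '[[[0.0125,0,0,-0.006,0.015],[0.0125,0,0.035,-0.006,0.015],[0.0125,0,0.07,-0.006,0.015],[0.0125,0,0.095,-0.006,0.015],[0.0125,0,0.11,-0.006,0.015]]]'

```text
time_s: 12.15
position: [0.4606, -0.0111, 0.083]
eef_rot: [-0.031, 1.0, 0.0, -0.002]
ft_force: [-1.3, -0.1, -2.5]
opening: 0.276
grip_force: 20.0
```

Emit:
play_rows --plan '[[[0,0,0,0,0.015],[0,0,0.004,0,0.015],[0,0,0.008,0,0.015],[0,0,0.012,0,0.015],[0,0,0.014,0,0.015]]]'

```text
time_s: 12.65
position: [0.4633, -0.013, 0.0709]
eef_rot: [-0.029, 1.0, 0.0, 0.0]
ft_force: [-1.5, -0.0, -2.9]
opening: 0.274
grip_force: 20.0
```

```bash
sed -i 's/^BO=np.array(\[.4625,-.0356\])/BO=np.array([.4622,-.0343])/' h.py; python3 -c "
from h import *
s=get_state();print(s['ft_force']);go(*(b2w(0.0005,.016)),.062,93)"
```

```text
[-1.45120901 -0.02901199 -2.89635097]
go [ 0.0018 -0.0052  0.0089] turn 0.006 tip tilt [ 0.  0. -1.] pos [ 0.4633 -0.013   0.0709] yaw 93.34
```

Emit:
play_rows --plan '[[[0.001,-0.003,0,0.006,0.015],[0.0018,-0.005,0.002,0.006,0.015],[0.0018,-0.005,0.004,0.006,0.015],[0.0018,-0.005,0.006,0.006,0.015],[0.0018,-0.005,0.007,0.006,0.015]]]'

```text
time_s: 13.15
position: [0.4618, -0.0182, 0.0636]
eef_rot: [-0.026, 1.0, -0.0, -0.0]
ft_force: [-0.8, 0.1, -3.8]
opening: 0.272
grip_force: 20.0
```

Emit:
play_rows --plan '[[[0,0,0.001,0,0.015],[0,0,0.001,0,0.015],[0,0,0.002,0,0.015],[0,0,0.002,0,0.015],[0,0,0.002,0,0.015]]]'

```text
time_s: 13.65
position: [0.4627, -0.0181, 0.062]
eef_rot: [-0.026, 1.0, -0.0, 0.001]
ft_force: [0.1, -0.0, -3.6]
opening: 0.273
grip_force: 20.0
```

Emit:
play_rows --plan '[[[0,0,0.001,0,0.015],[0,0,0.001,0,0.015],[0,0,0.002,0,0.015],[0,0,0.002,0,0.015],[0,0,0.002,0,0.015]]]'

```text
time_s: 14.15
position: [0.4631, -0.018, 0.0615]
eef_rot: [-0.026, 1.0, 0.0, 0.001]
ft_force: [-3.8, 0.3, 13.2]
opening: 0.275
grip_force: 20.0
```

Emit:
play_rows --plan '[[[0,0,0.001,0,0.015],[0,0,0.001,0,0.015],[0,0,0.001,0,0.015],[0,0,0.001,0,0.015],[0,0,0.001,0,0.015]]]'

```text
time_s: 14.65
position: [0.4634, -0.018, 0.0613]
eef_rot: [-0.026, 1.0, 0.001, 0.001]
ft_force: [-4.2, -0.6, 19.4]
opening: 0.274
grip_force: 20.0
```

Emit:
play_rows --plan '[[[0,0,-0.002,0,0.015],[0,0,-0.002,0,0.05],[0,0,-0.002,0,0.05],[0,0,-0.002,0,0.05],[0,0,-0.002,0,0.05]]]'

```text
time_s: 15.15
position: [0.4618, -0.0181, 0.0606]
eef_rot: [-0.026, 1.0, 0.0, -0.0]
ft_force: [0.9, 0.2, 0.6]
opening: 0.531
grip_force: 0.0
```

Emit:
play_rows --plan '[[[0,0,-0.03,0,0.05],[0,0,-0.07,0,0.05],[0.001,0.045,-0.08,0,0.05],[0.001,0.09,-0.08,0,0.05],[0.001,0.135,-0.08,0,0.05]]]'

```text
time_s: 15.65
position: [0.4541, 0.1181, 0.1416]
eef_rot: [-0.025, 1.0, 0.0, 0.001]
ft_force: [0.5, 0.0, 0.7]
opening: 0.572
grip_force: 0.0
```

```bash
cat >> h.py <<'E'
def needle(z=.103):
    """needle angle rad clockwise from bench +x, from the top camera"""
    im,d,K=cam('top');g=cv2.cvtColor(im,cv2.COLOR_RGB2GRAY).astype(float)
    c=b2w(.121,.010);n=720;th=np.arange(n)*2*np.pi/n;best=[]
    f,cx,cy,T=K
    def px(w):
        q=T[:3,:3].T@(np.array([*w,z])-T[:3,3]);return f*q[0]/q[2]+cx,f*q[1]/q[2]+cy
    # dial centre from white blob
    u0,v0=px(c);u,v=int(u0),int(v0)
    hs=cv2.cvtColor(im,cv2.COLOR_RGB2HSV);w=((hs[...,2]>120)&(hs[...,0]>95)&(hs[...,0]<135)).astype(np.uint8)
    sub=np.zeros_like(w);sub[v-24:v+24,u-24:u+24]=w[v-24:v+24,u-24:u+24]
    cn=cv2.findContours(sub,cv2.RETR_EXTERNAL,cv2.CHAIN_APPROX_NONE)[0]
    ctr=b2w(.121,.010)
    if cn:
        h=cv2.convexHull(max(cn,key=cv2.contourArea));(uc,vc),(a,b),_=cv2.fitEllipse(h)
        ctr=ray(uc,vc,z,K)[:2];print('dial',(ctr-b2w(.121,.010)).round(4),'diam px',round(a,1),round(b,1))
    prof=np.zeros(n)
    for r in np.linspace(.008,.022,10):
        for sg in(1,):
            p=[px(ctr+r*np.array([np.cos(BY-t),np.sin(BY-t)])) for t in th]
            p=np.array(p,np.float32);prof+=cv2.remap(g.astype(np.float32),p[:,0].reshape(1,-1),p[:,1].reshape(1,-1),cv2.INTER_LINEAR)[0]/10
    dk=np.clip(np.median(prof)-8-prof,0,None);i=np.argmax(cv2.GaussianBlur(np.tile(dk,3).reshape(1,-1),(41,1),8)[0][n:2*n])
    k=np.arange(i-40,i+41);w=dk[k%n];a=(w*k).sum()/w.sum()*2*np.pi/n
    print('needle',round(a%(2*np.pi),3),'plunger mm',round(a%(2*np.pi)/.5,2),'contrast',dk.max().round(1),'opposite',dk[(i+n//2-20+np.arange(40))%n].max().round(1))
    return im,(u,v)
E
python3 -c "
from h import *
go(.4533,.1185,.08,93)
im,(u,v)=needle();save('t7',cv2.resize(im[v-35:v+75,u-80:u+90],None,fx=4,fy=4))
knob()"
```

```text
go [0.0008 0.0003 0.0616] turn -0.0015 tip tilt [ 0.002  0.001 -1.   ] pos [0.4541 0.1181 0.1416] yaw 92.92
dial [-0.0011 -0.0007] diam px 27.5 27.7
needle 3.294 plunger mm 6.59 contrast 51.3 opposite 6.6
knob 1089 [0.4526 0.12  ] [25.2 18. ] z 0.147 bench -0.0015 0.1546
```

View pics/t7.png

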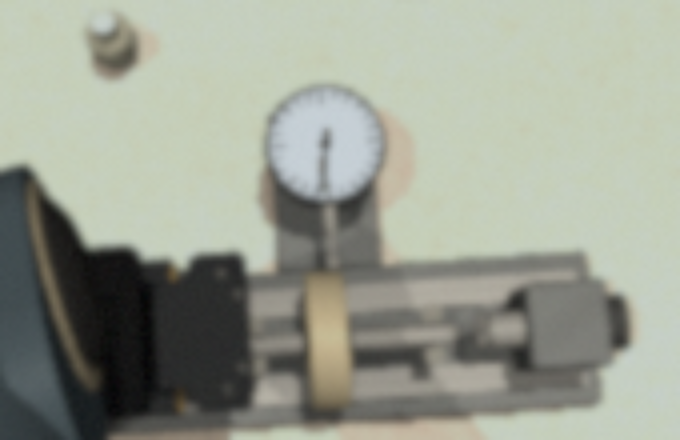

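The needle reads 3.29 rad and points just left of straight down at (325, 185). The dial is where the bench pose says it should be. Now I'll close the tail.

Emit:
play_rows --plan '[[[0.001,0,0.03,0,0.05],[0.001,0,0.062,0,0.05],[0.001,0,0.062,0,0.03],[0.001,0,0.062,0,0.01],[0.001,0,0.062,0,0.01]]]' --squeeze 25

```text
time_s: 16.25
position: [0.4541, 0.1166, 0.0801]
eef_rot: [-0.026, 1.0, 0.0, 0.001]
ft_force: [-0.2, -0.6, 0.5]
opening: 0.389
grip_force: 0.0
```

Emit:
play_rows --plan '[[[0,0,0,0,0.01],[0,0,0,0,0.01],[0,0,0,0,0.01],[0,-0.004,0,0,0.01],[0,-0.008,0,0,0.01]]]'

```text
time_s: 16.75
position: [0.4543, 0.1112, 0.08]
eef_rot: [-0.027, 1.0, 0.002, 0.001]
ft_force: [-0.9, 5.8, 5.7]
opening: 0.205
grip_force: 25.0
```

Emit:
play_rows --plan '[[[0,-0.005,0,0,0.01],[0,-0.01,0,0,0.01],[0,-0.015,0,0,0.01],[0,-0.02,0,0,0.01],[0,-0.024,0,0,0.01]]]'

```text
time_s: 17.25
position: [0.4555, 0.0881, 0.08]
eef_rot: [-0.027, 1.0, 0.002, 0.001]
ft_force: [-0.5, 9.7, 6.3]
opening: 0.202
grip_force: 25.0
```

Emit:
play_rows --plan '[[[0,-0.001,0,0,0.01],[0,-0.002,0,0,0.01],[0,-0.003,0,0,0.01],[0,-0.004,0,0,0.01],[0,-0.004,0,0,0.01]]]'

```text
time_s: 17.75
position: [0.4557, 0.0847, 0.08]
eef_rot: [-0.027, 1.0, 0.002, 0.001]
ft_force: [-2.4, 9.6, 5.6]
opening: 0.205
grip_force: 25.0
```

Emit:
play_rows --plan '[[[0,-0.001,0,0,0.01],[0,-0.002,0,0,0.01],[0,-0.003,0,0,0.01],[0,-0.004,0,0,0.01],[0,-0.004,0,0,0.01]]]'

```text
time_s: 18.25
position: [0.4558, 0.0828, 0.08]
eef_rot: [-0.028, 1.0, 0.004, 0.001]
ft_force: [-1.9, 14.6, 4.0]
opening: 0.203
grip_force: 25.1
```

Emit:
play_rows --plan '[[[0,-0.001,0,0,0.01],[0,-0.002,0,0,0.01],[0,-0.003,0,0,0.01],[0,-0.003,0,0,0.01],[0,-0.003,0,0,0.01]]]'

```text
time_s: 18.75
position: [0.4558, 0.0827, 0.08]
eef_rot: [-0.029, 1.0, 0.005, 0.001]
ft_force: [-1.7, 22.1, 3.0]
opening: 0.204
grip_force: 25.1
```

Seated with 22 N. I'll release and take readings.

Emit:
play_rows --plan '[[[0,0.003,0,0,0.05],[0,0.003,0,0,0.05],[0,0.003,0,0,0.05],[0,0.003,-0.02,0,0.05],[0,0.003,-0.055,0,0.06]]]'

```text
time_s: 19.25
position: [0.4525, 0.0745, 0.1322]
eef_rot: [-0.025, 1.0, -0.002, -0.003]
ft_force: [0.2, 0.7, 0.6]
opening: 0.574
grip_force: 0.0
```

```bash
python3 -c "
from h import *
go(*b2w(0.0005,0),.13,93);needle();knob()"
```

```text
go [-0.0048 -0.1091  0.0025] turn -0.0021 tip tilt [-0.007 -0.003 -1.   ] pos [0.4525 0.0745 0.1322] yaw 92.88
dial [-0.0009 -0.0006] diam px 27.4 27.8
needle 3.284 plunger mm 6.57 contrast 50.5 opposite 5.6
knob 1121 [0.4548 0.0841] [25.6 17.8] z 0.147 bench -0.0012 0.1186
```

Emit:
play_rows --plan '[[[-0.003,-0.04,0,0,0.06],[-0.005,-0.08,0,0,0.06],[-0.005,-0.109,0,0,0.06],[-0.005,-0.109,0,0,0.06],[-0.005,-0.109,0,0,0.06]]]'

```text
time_s: 19.85
position: [0.4649, -0.0331, 0.1332]
eef_rot: [-0.025, 1.0, -0.0, -0.001]
ft_force: [0.4, 0.7, -0.1]
opening: 0.692
grip_force: 0.0
```

```bash
python3 -c "
from h import *
go(*b2w(0.0005,0),.063,93);needle()"
```

```text
go [ 0.0021 -0.001   0.0702] turn -0.0031 tip tilt [-0.001 -0.    -1.   ] pos [ 0.4649 -0.0331  0.1332] yaw 92.82
dial [-0.0004 -0.0006] diam px 26.4 27.6
needle 3.701 plunger mm 7.4 contrast 120.3 opposite 0.0
```

Emit:
play_rows --plan '[[[0.002,-0.001,0.03,0,0.06],[0.002,-0.001,0.06,0,0.05],[0.002,-0.001,0.07,0,0.04],[0.002,-0.001,0.07,0,0.03],[0.002,-0.001,0.07,0,0.015]]]' --squeeze 12

```text
time_s: 20.4
position: [0.4644, -0.0326, 0.0644]
eef_rot: [-0.027, 1.0, 0.0, 0.0]
ft_force: [0.2, -0.0, 0.2]
opening: 0.409
grip_force: 0.0
```

Emit:
play_rows --plan '[[[0,0,0,0,0.015],[0,0,0,0,0.015],[0,0,0,0,0.015],[0,0,0,0,0.015],[0,0,0,0,0.015]]]'

```text
time_s: 20.9
position: [0.4646, -0.0343, 0.0647]
eef_rot: [-0.026, 1.0, -0.0, 0.001]
ft_force: [-0.4, -4.7, 2.5]
opening: 0.275
grip_force: 12.0
```

```bash
sed -i "s/def needle(z=.103)/def needle(name='scene',z=.101)/;s/im,d,K=cam('top');g=/im,d,K=cam(name);g=/" h.py; python3 -c "
from h import *
s=get_state();print(s['position'],s['grip_force'],s['ft_force'])
needle('top');im,(u,v)=needle();save('s8',cv2.resize(im[v-60:v+60,u-60:u+90],None,fx=5,fy=5))"
```

```text
[ 0.46457228 -0.03426094  0.06465499] 12.021411275491118 [-0.42492097 -4.72772323  2.51473662]
dial [-0.0003 -0.0007] diam px 26.6 27.7
needle 3.123 plunger mm 6.25 contrast 49.1 opposite 0.4
needle 3.262 plunger mm 6.52 contrast 47.7 opposite 2.3
```

View pics/s8.png

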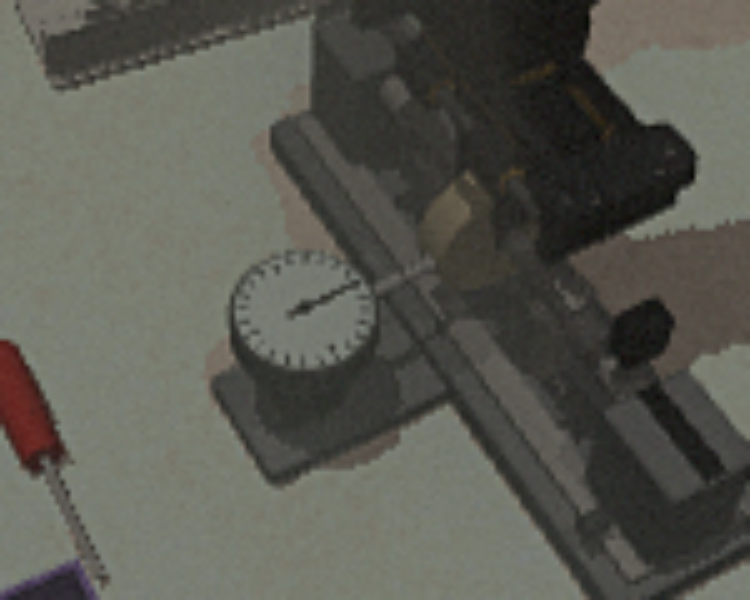

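The scene view shows the whole dial at (303, 308) with the needle unobstructed towards (360, 282), reading 3.26 rad. I'll use that camera for the readings. Now stroke +40°.

Emit:
play_rows --plan '[[[-0.004,0,0.0003,0,0.015],[-0.008,0,0.0011,0,0.015],[-0.0118,0,0.0025,0,0.015],[-0.0154,0,0.0044,0,0.015],[-0.0186,0,0.0068,0,0.015]]]'

```text
time_s: 21.5
position: [0.4806, -0.0332, 0.0573]
eef_rot: [-0.026, 1.0, -0.0, -0.002]
ft_force: [-4.2, -4.9, 5.9]
opening: 0.279
grip_force: 12.0
```

Emit:
play_rows --plan '[[[0,0,0,0,0.015],[0,0,0,0,0.015]]]'

```text
time_s: 21.7
position: [0.481, -0.0332, 0.057]
eef_rot: [-0.026, 1.0, -0.0, -0.001]
ft_force: [-0.1, -4.9, -0.1]
opening: 0.277
grip_force: 12.0
```

```bash
python3 -c "
from h import *
s=get_state();print(s['position'],s['ft_force']);needle()"
```

```text
[ 0.48098495 -0.03317073  0.0569698 ] [-0.06941752 -4.9464115  -0.05721765]
needle 3.085 plunger mm 6.17 contrast 53.4 opposite 3.4
```

Emit:
play_rows --plan '[[[0.0032,0,-0.0024,0,0.015],[0.0068,0,-0.0043,0,0.015],[0.0106,0,-0.0057,0,0.015],[0.0146,0,-0.0065,0,0.015],[0.0186,0,-0.0068,0,0.015]]]'

```text
time_s: 22.25
position: [0.4672, -0.0335, 0.065]
eef_rot: [-0.026, 1.0, -0.0, 0.004]
ft_force: [6.6, -4.2, -3.8]
opening: 0.274
grip_force: 12.0
```

Emit:
play_rows --plan '[[[0,0,0,0,0.015],[0,0,0,0,0.015]]]'

```text
time_s: 22.45
position: [0.4666, -0.0335, 0.065]
eef_rot: [-0.026, 1.0, -0.0, 0.003]
ft_force: [4.2, -4.0, -1.5]
opening: 0.275
grip_force: 12.0
```

```bash
python3 -c "
from h import *
s=get_state();print(s['position'],s['ft_force']);needle()"
```

```text
[ 0.46663556 -0.0334642   0.06503591] [ 4.22674163 -3.99770853 -1.48967541]
needle 2.926 plunger mm 5.85 contrast 56.3 opposite 9.3
```

Emit:
play_rows --plan '[[[0.004,0,0.0003,0,0.015],[0.008,0,0.0011,0,0.015],[0.0118,0,0.0025,0,0.015],[0.0154,0,0.0044,0,0.015],[0.0186,0,0.0068,0,0.015]]]'

```text
time_s: 23.0
position: [0.4521, -0.0346, 0.0606]
eef_rot: [-0.026, 1.0, -0.0, 0.007]
ft_force: [3.0, -4.9, 12.0]
opening: 0.272
grip_force: 12.0
```

Emit:
play_rows --plan '[[[0,0,0,0,0.015],[0,0,0,0,0.015]]]'

```text
time_s: 23.2
position: [0.4504, -0.0347, 0.0599]
eef_rot: [-0.026, 1.0, -0.0, 0.005]
ft_force: [3.4, -4.8, 8.2]
opening: 0.278
grip_force: 12.0
```

```bash
python3 -c "
from h import *
s=get_state();print(s['position'],s['ft_force']);needle()"
```

```text
[ 0.45038075 -0.03472951  0.05988992] [ 3.44349397 -4.83086546  8.22121371]
needle 3.5 plunger mm 7.0 contrast 48.6 opposite 0.0
```

The readings don't repeat while the wheel is gripped, so side load or slip is affecting them. I'll release before each reading and servo on the gauge itself.

Emit:
play_rows --plan '[[[0,0,0,0,0.045],[0,0,0,0,0.045],[0,0,0,0,0.045],[0,0,0,0,0.045]]]'

```text
time_s: 23.65
position: [0.4445, -0.0333, 0.0568]
eef_rot: [-0.026, 1.0, 0.0, -0.001]
ft_force: [0.1, -1.0, 0.2]
opening: 0.497
grip_force: 0.0
```

```bash
python3 -c "
from h import *
s=get_state();print(s['position'],s['ft_force']);needle();go(*b2w(-.0125,0),.0605,93)"
```

```text
[ 0.44447894 -0.03332763  0.05675564] [ 0.0918345  -1.01191966  0.16880826]
needle 3.622 plunger mm 7.24 contrast 54.1 opposite 0.0
go [-0.005  -0.0018 -0.0038] turn 0.0005 tip tilt [-0.001  0.    -1.   ] pos [ 0.4446 -0.0334  0.0568] yaw 93.03
```

Emit:
play_rows --plan '[[[-0.009,-0.0015,-0.005,0,0.045],[-0.018,-0.0015,-0.006,0,0.045],[-0.028,-0.0015,-0.004,0,0.045],[-0.0363,-0.0015,0,0,0.045],[-0.0363,-0.0015,0,0,0.045]]]' --squeeze 25

```text
time_s: 24.2
position: [0.4827, -0.0334, 0.0564]
eef_rot: [-0.026, 1.0, -0.0, -0.0]
ft_force: [-0.2, 1.1, 0.1]
opening: 0.516
grip_force: 0.0
```

Emit:
play_rows --plan '[[[0,0,0,0,0.015],[0,0,0,0,0.015],[0,0,0,0,0.015],[0,0,0,0,0.015],[0,0,0,0,0.015]]]'

```text
time_s: 24.7
position: [0.4812, -0.0334, 0.057]
eef_rot: [-0.026, 1.0, 0.0, -0.0]
ft_force: [1.3, 1.2, -1.2]
opening: 0.276
grip_force: 25.0
```

Emit:
play_rows --plan '[[[0.0032,0,-0.0024,0,0.015],[0.0068,0,-0.0043,0,0.015],[0.0106,0,-0.0057,0,0.015],[0.0146,0,-0.0065,0,0.015],[0.0186,0,-0.0068,0,0.015]]]'

```text
time_s: 25.2
position: [0.4686, -0.0341, 0.0651]
eef_rot: [-0.026, 1.0, -0.0, 0.006]
ft_force: [11.9, 1.1, -7.7]
opening: 0.272
grip_force: 25.0
```

Emit:
play_rows --plan '[[[0.004,0,0.0003,0,0.015],[0.008,0,0.0011,0,0.015],[0.0118,0,0.0025,0,0.015],[0.0154,0,0.0044,0,0.015],[0.0186,0,0.0068,0,0.015]]]'

```text
time_s: 25.7
position: [0.4584, -0.0346, 0.0634]
eef_rot: [-0.026, 1.0, 0.0, 0.014]
ft_force: [9.5, 2.6, 27.0]
opening: 0.27
grip_force: 25.0
```

Emit:
play_rows --plan '[[[0,0,0,0,0.015],[0,0,0,0,0.04],[0,0,0,0,0.045],[0,0,0,0,0.045],[0,0,0,0,0.045]]]'

```text
time_s: 26.2
position: [0.4431, -0.0357, 0.0565]
eef_rot: [-0.026, 1.0, 0.0, -0.001]
ft_force: [-0.1, -0.0, -0.8]
opening: 0.494
grip_force: 0.0
```

```bash
python3 -c "
from h import *
needle();go(*b2w(.0186,0),.0562,93)"
```

```text
needle 3.76 plunger mm 7.52 contrast 46.2 opposite 0.0
go [-0.0375  0.0004  0.0003] turn -0.0004 tip tilt [-0.002 -0.    -1.   ] pos [ 0.4433 -0.0357  0.0565] yaw 92.97
```

With a deep, firm grip the pads lock against twisting and the wheel hardly turns. A light pinch just at the rim should let it turn.

Emit:
play_rows --plan '[[[-0.005,0.0005,-0.023,0,0.045],[-0.015,0.0005,-0.026,0,0.045],[-0.025,0.0005,-0.024,0,0.045],[-0.036,0.0005,-0.019,0,0.045],[-0.0435,0.0005,-0.0146,0,0.045]]]' --squeeze 6

```text
time_s: 26.75
position: [0.4884, -0.0326, 0.0704]
eef_rot: [-0.026, 1.0, -0.0, -0.001]
ft_force: [0.2, 0.3, -0.2]
opening: 0.514
grip_force: 0.0
```

Emit:
play_rows --plan '[[[0,0,0,0,0.02],[0,0,0,0,0.02],[0,0,0,0,0.02],[0,0,0,0,0.02],[0,0,0,0,0.02]]]'

```text
time_s: 27.25
position: [0.4873, -0.033, 0.0716]
eef_rot: [-0.026, 1.0, -0.0, -0.0]
ft_force: [0.2, -0.9, -1.6]
opening: 0.27
grip_force: 6.0
```

Emit:
play_rows --plan '[[[0.0043,0,-0.0031,0,0.02],[0.0089,0,-0.0056,0,0.02],[0.0139,0,-0.0074,0,0.02],[0.0191,0,-0.0085,0,0.02],[0.0244,0,-0.0089,0,0.02]]]'

```text
time_s: 27.75
position: [0.4644, -0.0341, 0.0814]
eef_rot: [-0.026, 1.0, 0.0, 0.002]
ft_force: [2.6, -1.0, 1.1]
opening: 0.278
grip_force: 6.0
```

```bash
python3 -c "
from h import *
needle()"
```

```text
needle 3.458 plunger mm 6.92 contrast 50.4 opposite 0.0
```

Emit:
play_rows --plan '[[[0.0053,0,0.0004,0,0.02],[0.0105,0,0.0015,0,0.02],[0.0155,0,0.0033,0,0.02],[0.0201,0,0.0058,0,0.02],[0.0244,0,0.0089,0,0.02]]]'

```text
time_s: 28.3
position: [0.438, -0.0356, 0.0713]
eef_rot: [-0.026, 1.0, -0.0, -0.001]
ft_force: [0.4, -2.7, 4.3]
opening: 0.271
grip_force: 6.0
```

Emit:
play_rows --plan '[[[0,0,0,0,0.02],[0,0,0,0,0.04],[0,0,0,0,0.045],[0,0,0,0,0.045],[0,0,0,0,0.045]]]'

```text
time_s: 28.8
position: [0.4388, -0.035, 0.0714]
eef_rot: [-0.026, 1.0, 0.0, -0.0]
ft_force: [-0.8, 0.8, 0.6]
opening: 0.497
grip_force: 0.0
```

```bash
python3 -c "
from h import *
needle();go(*b2w(.0244,0),.0711,93)"
```

```text
needle 3.082 plunger mm 6.16 contrast 52.8 opposite 3.1
go [-0.0477 -0.0005  0.0004] turn 0.0001 tip tilt [-0.001  0.    -1.   ] pos [ 0.4389 -0.035   0.0715] yaw 93.01
```

Tracking is good now: 7.52 → 6.92 → 6.16 for the top moving towards -x. One more stroke the same way will confirm the direction and gauge mean.

Emit:
play_rows --plan '[[[-0.01,0,-0.006,0,0.045],[-0.02,0,-0.009,0,0.045],[-0.03,0,-0.009,0,0.045],[-0.039,0,-0.005,0,0.045],[-0.0478,0,0,0,0.045]]]' --squeeze 6

```text
time_s: 29.35
position: [0.4878, -0.0327, 0.0713]
eef_rot: [-0.026, 1.0, 0.0, 0.0]
ft_force: [0.1, -0.1, -0.5]
opening: 0.517
grip_force: 0.0
```

Emit:
play_rows --plan '[[[0,0,0,0,0.02],[0,0,0,0,0.02],[0,0,0,0,0.02],[0,0,0,0,0.02],[0,0,0,0,0.02]]]'

```text
time_s: 29.85
position: [0.4863, -0.033, 0.0716]
eef_rot: [-0.026, 1.0, -0.0, -0.0]
ft_force: [-0.6, -0.4, -1.0]
opening: 0.275
grip_force: 6.0
```

```bash
python3 -c "
from h import *
needle()"
```

```text
needle 3.085 plunger mm 6.17 contrast 52.4 opposite 3.8
```

Emit:
play_rows --plan '[[[0.0043,0,-0.0031,0,0.02],[0.0089,0,-0.0056,0,0.02],[0.0139,0,-0.0074,0,0.02],[0.0191,0,-0.0085,0,0.02],[0.0244,0,-0.0089,0,0.02]]]'

```text
time_s: 30.4
position: [0.4631, -0.0341, 0.0812]
eef_rot: [-0.026, 1.0, 0.0, 0.001]
ft_force: [2.7, -0.5, -0.6]
opening: 0.274
grip_force: 6.0
```

```bash
python3 -c "
from h import *
needle()"
```

```text
needle 2.076 plunger mm 4.15 contrast 57.5 opposite 8.9
```

Emit:
play_rows --plan '[[[0.0053,0,0.0004,0,0.02],[0.0105,0,0.0015,0,0.02],[0.0155,0,0.0033,0,0.02],[0.0201,0,0.0058,0,0.02],[0.0244,0,0.0089,0,0.02]]]'

```text
time_s: 30.95
position: [0.4371, -0.0356, 0.0714]
eef_rot: [-0.026, 1.0, -0.0, -0.0]
ft_force: [0.9, -3.1, 3.0]
opening: 0.271
grip_force: 6.0
```

Emit:
play_rows --plan '[[[0,0,0,0,0.02],[0,0,0,0,0.04],[0,0,0,0,0.045],[0,0,0,0,0.045],[0,0,0,0,0.045]]]'

```text
time_s: 31.45
position: [0.4378, -0.035, 0.0715]
eef_rot: [-0.026, 1.0, 0.0, -0.0]
ft_force: [-0.2, -0.4, -0.2]
opening: 0.494
grip_force: 0.0
```

```bash
python3 -c "
from h import *
needle();go(*b2w(.0244,0),.0711,93)"
```

```text
needle 1.662 plunger mm 3.32 contrast 56.9 opposite 6.8
go [-0.0487 -0.0005  0.0004] turn 0.0001 tip tilt [-0.  0. -1.] pos [ 0.4379 -0.0351  0.0715] yaw 93.01
```

Emit:
play_rows --plan '[[[0,0,0,0,0.02],[0,0,0,0,0.02],[0,0,0,0,0.02],[0,0,0,0,0.02],[0,0,0,0,0.02]]]'

```text
time_s: 32.0
position: [0.4381, -0.0356, 0.0716]
eef_rot: [-0.026, 1.0, -0.0, 0.0]
ft_force: [0.3, -0.8, -0.2]
opening: 0.272
grip_force: 6.0
```

Emit:
play_rows --plan '[[[-0.0043,0,-0.0031,0,0.02],[-0.0089,0,-0.0056,0,0.02],[-0.0139,0,-0.0074,0,0.02],[-0.0191,0,-0.0085,0,0.02],[-0.0244,0,-0.0089,0,0.02]]]'

```text
time_s: 32.5
position: [0.4623, -0.0341, 0.0805]
eef_rot: [-0.026, 1.0, 0.0, -0.001]
ft_force: [-2.2, -0.6, -1.7]
opening: 0.272
grip_force: 6.0
```

```bash
python3 -c "
from h import *
needle();knob()"
```

```text
needle 2.84 plunger mm 5.68 contrast 51.7 opposite 10.8
knob 1870 [0.4528 0.0799] [15. 28.] z 0.147 bench -0.0034 0.1146
```

Emit:
play_rows --plan '[[[-0.0053,0,0.0004,0,0.02],[-0.0105,0,0.0015,0,0.02],[-0.0155,0,0.0033,0,0.02],[-0.0201,0,0.0058,0,0.02],[-0.0244,0,0.0089,0,0.02]]]'

```text
time_s: 33.1
position: [0.4878, -0.0329, 0.0717]
eef_rot: [-0.026, 1.0, -0.0, 0.001]
ft_force: [-1.6, -1.4, 1.8]
opening: 0.279
grip_force: 6.0
```

Emit:
play_rows --plan '[[[0,0,0,0,0.02],[0,0,0,0,0.04],[0,0,0,0,0.045],[0,0,0,0,0.045],[0,0,0,0,0.045]]]'

```text
time_s: 33.6
position: [0.4871, -0.0326, 0.0719]
eef_rot: [-0.026, 1.0, 0.0, 0.0]
ft_force: [0.1, -0.1, -1.0]
opening: 0.498
grip_force: 0.0
```

```bash
python3 -c "
from h import *
needle();go(*b2w(-.0244,0),.0711,93)"
```

```text
needle 3.291 plunger mm 6.58 contrast 55.9 opposite 2.8
go [ 0.0492 -0.0004  0.0007] turn 0.0001 tip tilt [ 0.001  0.    -1.   ] pos [ 0.487  -0.0326  0.0718] yaw 93.0
```

Loaded and unloaded readings differ by about ±0.75 mm, so the arbor may have worked loose in the centres. I'll check the knob and press the tail again.

Emit:
play_rows --plan '[[[0.01,0,-0.03,0,0.05],[0.025,0.02,-0.07,0,0.05],[0.03,0.06,-0.07,0,0.05],[0.03,0.1,-0.07,0,0.05],[0.03,0.117,-0.07,0,0.05]]]'

```text
time_s: 34.15
position: [0.4504, 0.0864, 0.1423]
eef_rot: [-0.028, 1.0, 0.001, 0.001]
ft_force: [-0.3, -0.8, -0.1]
opening: 0.572
grip_force: 0.0
```

```bash
python3 -c "
from h import *
needle('top');needle();knob();go(.4555,.085,.08,93)"
```

```text
dial [-0.0007 -0.0005] diam px 27.1 27.8
needle 3.122 plunger mm 6.24 contrast 55.3 opposite 0.9
needle 3.289 plunger mm 6.58 contrast 55.8 opposite 3.4
knob 1077 [0.4547 0.0855] [25.7 17.7] z 0.146 bench -0.0012 0.12
go [-0.005   0.0015  0.0617] turn 0.0026 tip tilt [ 0.  0. -1.] pos [0.4506 0.0832 0.1417] yaw 93.15
```

Emit:
play_rows --plan '[[[-0.004,0.0015,0.03,0,0.05],[-0.004,0.0015,0.062,0,0.05],[-0.004,0.0015,0.062,0,0.02],[-0.004,0.0015,0.062,0,0.01],[-0.004,0.0015,0.062,0,0.01]]]' --squeeze 25

```text
time_s: 34.8
position: [0.4558, 0.0836, 0.081]
eef_rot: [-0.025, 1.0, 0.0, 0.001]
ft_force: [0.4, 0.0, -0.7]
opening: 0.387
grip_force: 0.0
```

Emit:
play_rows --plan '[[[0,0,0,0,0.01],[0,0,0,0,0.01],[0,0,0,0,0.01],[0,-0.002,0,0,0.01],[0,-0.004,0,0,0.01]]]'

```text
time_s: 35.3
position: [0.4554, 0.0843, 0.0807]
eef_rot: [-0.027, 1.0, 0.003, 0.001]
ft_force: [-1.8, 11.6, 3.4]
opening: 0.204
grip_force: 25.1
```

Emit:
play_rows --plan '[[[0,-0.001,0,0,0.01],[0,-0.002,0,0,0.01],[0,-0.003,0,0,0.01],[0,-0.004,0,0,0.01],[0,-0.004,0,0,0.01]]]'

```text
time_s: 35.8
position: [0.4555, 0.0828, 0.0807]
eef_rot: [-0.028, 1.0, 0.004, 0.001]
ft_force: [-1.5, 14.3, 3.9]
opening: 0.203
grip_force: 25.1
```

Emit:
play_rows --plan '[[[0,-0.002,0,0,0.01],[0,-0.004,0,0,0.01],[0,-0.006,0,0,0.01],[0,-0.006,0,0,0.01],[0,-0.006,0,0,0.01]]]'

```text
time_s: 36.3
position: [0.4556, 0.0827, 0.0806]
eef_rot: [-0.03, 1.0, 0.007, 0.001]
ft_force: [-2.8, 27.3, -0.3]
opening: 0.206
grip_force: 25.1
```

Emit:
play_rows --plan '[[[0,0,0,0,0.045],[0,0,0,0,0.045],[0,0,0,0,0.045],[0,0.006,-0.01,0,0.045],[0,0.006,-0.06,0,0.045]]]'

```text
time_s: 36.8
position: [0.4509, 0.0758, 0.1369]
eef_rot: [-0.027, 1.0, -0.002, -0.005]
ft_force: [0.4, 0.4, -0.2]
opening: 0.495
grip_force: 0.0
```

```bash
python3 -c "
from h import *
needle('top');needle();knob();go(*b2w(.0244,-.0005),.13,93)"
```

```text
dial [-0.0009 -0.0008] diam px 27.3 27.8
needle 3.12 plunger mm 6.24 contrast 46.5 opposite 2.2
needle 3.263 plunger mm 6.53 contrast 50.1 opposite 1.5
knob 1062 [0.4546 0.0839] [25.  17.7] z 0.147 bench -0.0014 0.1185
go [-0.0233 -0.1114  0.0128] turn -0.0007 tip tilt [ 0.007  0.002 -1.   ] pos [0.4575 0.0765 0.1428] yaw 92.96
```

```bash
python3 - <<'E'
import h,numpy as np
for n in('top','scene'):
    z=np.load(n+'.npz');K=h.cam(n)[2]
    h.cam=lambda name,z=z,K=K,o=h.cam:(z['im'],z['d'],K)
    print(n);h.needle(n)
    import importlib;importlib.reload(h)
E
```

```text
top
dial [-0.0007 -0.0007] diam px 26.6 27.7
needle 0.402 plunger mm 0.8 contrast 38.1 opposite 0.0
scene
needle 6.067 plunger mm 12.13 contrast 47.0 opposite 0.0
```

```bash
cat >> h.py <<'E'
def needle2(name='scene',data=None,z=.101):
    """line through the dark needle pixels (PCA) on the dial plane, independent of the exact dial centre"""
    im,d,K=data or cam(name);f,cx,cy,T=K
    a=np.linspace(-.027,.027,109);X,Y=np.meshgrid(a,a)           # bench x,y about the dial centre
    c,s=np.cos(BY),np.sin(BY);C=b2w(.121,.010)
    W=np.stack([C[0]+c*X-s*Y,C[1]+s*X+c*Y,0*X+z],-1);q=(W-T[:3,3])@T[:3,:3]
    g=cv2.remap(cv2.cvtColor(im,cv2.COLOR_RGB2GRAY),(f*q[...,0]/q[...,2]+cx).astype(np.float32),(f*q[...,1]/q[...,2]+cy).astype(np.float32),cv2.INTER_CUBIC)
    r=np.hypot(X,Y);w=np.clip(np.median(g[r<.024])-12-g.astype(float),0,None)*(r<.024)
    p=np.stack([X,Y],-1)[w>0];w=w[w>0]
    for _ in range(2):
        m=(p*w[:,None]).sum(0)/w.sum();e=np.linalg.eigh(((p-m)*w[:,None]).T@(p-m))[1][:,1]
        k=abs((p-m)@np.array([-e[1],e[0]]))<.004;p,w=p[k],w[k]
    if m@e<0:e=-e
    t=np.arctan2(-e[1],e[0])%(2*np.pi);print(name,'needle2',t.round(3),'mm',(t/.5).round(2),'m',m.round(4),'n',len(w))
E
python3 - <<'E'
from h import *
for n in('top','scene'):
    z=np.load(n+'.npz');K=cam(n)[2]
    needle2(n,(z['im'],z['d'],K));needle2(n)
E
```

```text
top needle2 0.427 mm 0.85 m [ 0.0058 -0.0033] n 1032
top needle2 3.132 mm 6.26 m [-0.0064 -0.0011] n 1075
scene needle2 6.184 mm 12.37 m [0.0073 0.0023] n 805
scene needle2 3.137 mm 6.27 m [-0.0059  0.0017] n 878
```

The centre-independent reading gives 6.27 mm on both cameras with the wheel firmly seated. Moving the top towards -x lowers it, so the high spot is about 83° from +x, essentially straight up. I'll draw the tail back now.

Emit:
play_rows --plan '[[[0.002,0.008,0.01,0,0.05],[0.002,0.008,0.035,0,0.05],[0.002,0.008,0.062,0,0.05],[0.002,0.008,0.062,0,0.02],[0.002,0.008,0.062,0,0.01]]]'

```text
time_s: 37.75
position: [0.452, 0.0842, 0.0771]
eef_rot: [-0.026, 1.0, -0.0, -0.001]
ft_force: [0.2, -0.7, 0.8]
opening: 0.467
grip_force: 0.0
```

Emit:
play_rows --plan '[[[0,0,0,0,0.01],[0,0,0,0,0.01],[0,0,0,0,0.01],[0,0.004,0,0,0.01],[0,0.008,0,0,0.01]]]'

```text
time_s: 38.25
position: [0.4531, 0.09, 0.0786]
eef_rot: [-0.025, 1.0, -0.001, 0.001]
ft_force: [-0.5, -6.0, 4.4]
opening: 0.206
grip_force: 25.0
```

Emit:
play_rows --plan '[[[0,0.006,0,0,0.01],[0,0.012,0,0,0.01],[0,0.018,0,0,0.01],[0,0.024,0,0,0.01],[0,0.028,0,0,0.01]]]'

```text
time_s: 38.75
position: [0.4515, 0.1183, 0.0785]
eef_rot: [-0.026, 1.0, -0.001, 0.001]
ft_force: [-0.6, -6.1, 4.8]
opening: 0.204
grip_force: 25.0
```

Emit:
play_rows --plan '[[[0,0.001,0,0,0.01],[0,0.002,0,0,0.01],[0,0.003,0,0,0.01],[0,0.003,0,0,0.01],[0,0.003,0,0,0.01]]]'

```text
time_s: 39.25
position: [0.4515, 0.1184, 0.0785]
eef_rot: [-0.025, 1.0, -0.002, 0.0]
ft_force: [0.3, -11.4, 6.4]
opening: 0.203
grip_force: 25.0
```

Drawn back to the stop. I'll release, check the needle, and go to the wheel.

Emit:
play_rows --plan '[[[0,0,0,0,0.05],[0,0,0,0,0.05],[0,0,0,0,0.05],[0,-0.003,-0.02,0,0.05],[0,-0.003,-0.055,0,0.06]]]'

```text
time_s: 39.75
position: [0.4485, 0.1198, 0.1315]
eef_rot: [-0.026, 1.0, -0.001, -0.003]
ft_force: [0.7, -0.0, 0.1]
opening: 0.576
grip_force: 0.0
```

Emit:
play_rows --plan '[[[0,-0.045,0,0,0.06],[-0.005,-0.09,0,0,0.06],[-0.009,-0.13,0,0,0.06],[-0.009,-0.148,0,0,0.06],[-0.009,-0.148,0,0,0.06]]]'

```text
time_s: 40.25
position: [0.4675, -0.0296, 0.1328]
eef_rot: [-0.024, 1.0, -0.0, 0.0]
ft_force: [-0.5, -0.3, -0.1]
opening: 0.691
grip_force: 0.0
```

```bash
python3 -c "
from h import *
needle2();go(*b2w(0,0),.062,93)"
```

```text
scene needle2 3.101 mm 6.2 m [-0.0059  0.0012] n 934
go [ 0.0055 -0.0067  0.0706] turn -0.0021 tip tilt [ 0.     0.001 -1.   ] pos [ 0.4674 -0.0274  0.1326] yaw 92.88
```

Emit:
play_rows --plan '[[[0.0055,-0.0067,0.02,0,0.06],[0.0055,-0.0067,0.045,0,0.06],[0.0055,-0.0067,0.065,0,0.05],[0.0055,-0.0067,0.0706,0,0.04],[0.0055,-0.0067,0.0706,0,0.03]]]' --squeeze 20

```text
time_s: 40.8
position: [0.4618, -0.0327, 0.0615]
eef_rot: [-0.027, 1.0, 0.0, -0.001]
ft_force: [0.3, -0.6, 0.8]
opening: 0.496
grip_force: 0.0
```

Emit:
play_rows --plan '[[[0,0,0,0,0.015],[0,0,0,0,0.015],[0,0,0,0,0.015],[0,0,0,0,0.015],[0,0,0,0,0.015]]]'

```text
time_s: 41.3
position: [0.4632, -0.0341, 0.0628]
eef_rot: [-0.026, 1.0, 0.0, 0.001]
ft_force: [0.7, 1.5, 4.6]
opening: 0.276
grip_force: 20.0
```

Emit:
play_rows --plan '[[[0,0.003,-0.0005,0,0.015],[0,0.006,-0.001,0,0.015],[0,0.01,-0.0015,0,0.015],[0,0.014,-0.002,0,0.015],[0,0.016,-0.002,0,0.015]]]'

```text
time_s: 41.8
position: [0.4612, -0.0177, 0.0638]
eef_rot: [-0.026, 1.0, 0.0, -0.0]
ft_force: [2.1, -2.3, -1.7]
opening: 0.274
grip_force: 20.0
```

```bash
python3 -c "
from h import *
s=get_state();print(s['ft_force']);needle2();go(*b2w(0,.016),.2,93)"
```

```text
[ 2.07991765 -2.3331175  -1.71063132]
scene needle2 2.554 mm 5.11 m [-0.0049 -0.0025] n 853
go [-1.000e-04 -9.000e-04 -1.362e-01] turn 0.0008 tip tilt [-0.001  0.    -1.   ] pos [ 0.4612 -0.0174  0.0638] yaw 93.04
```

Emit:
play_rows --plan '[[[0,0,-0.01,0,0.015],[0,0,-0.03,0,0.015],[0,0,-0.07,0,0.015],[0,0,-0.11,0,0.015],[0,0,-0.13,0,0.015]]]'

```text
time_s: 42.35
position: [0.4617, -0.0179, 0.1971]
eef_rot: [-0.026, 1.0, 0.001, 0.001]
ft_force: [0.4, 0.8, -4.7]
opening: 0.274
grip_force: 20.0
```

```bash
cat >> h.py <<'E'
def rackout(name='top'):
    im,d,K=cam(name);P=cloud(d,K);Z=P[...,2]
    m=(Z>.045)&(Z<.08)&(P[...,1]<-.22)&(P[...,1]>-.48)&(P[...,0]>.25)&(P[...,0]<.68)
    hs=cv2.cvtColor(im,cv2.COLOR_RGB2HSV);m&=hs[...,1]<70
    pts=P[m];Q=pts[pts[:,2]>.058][:,:2].astype(np.float32)
    if len(Q)<30: print('few',len(Q));return
    _,l,c=cv2.kmeans(Q,6,None,(3,100,1e-6),20,cv2.KMEANS_PP_CENTERS)
    mid=[(Q[l[:,0]==i].max(0)+Q[l[:,0]==i].min(0))/2 for i in range(6)]
    for a,i in sorted([(tuple(c[i].round(4)),i) for i in range(6)]): print(a,mid[i].round(4),(l==i).sum(),(np.ptp(Q[l[:,0]==i],axis=0)).round(3))
    r=cv2.minAreaRect(pts[:,:2].astype(np.float32)*1000);print(np.round(r[0],1),np.round(r[1],1),r[2],pts[:,2].max())
    return im
E
python3 -c "
from h import *
s=get_state();print(s['position'],s['ft_force'],s['grip_force']);rackout()"
```

```text
[ 0.46170026 -0.01792558  0.19712281] [ 0.44645394  0.75939087 -4.70414206] 19.99279845796991
(np.float32(0.3736), np.float32(-0.4075)) [ 0.3741 -0.4078] 84 [0.052 0.016]
(np.float32(0.3799), np.float32(-0.288)) [ 0.38   -0.2888] 85 [0.052 0.015]
(np.float32(0.468), np.float32(-0.4126)) [ 0.4691 -0.4127] 71 [0.052 0.015]
(np.float32(0.4754), np.float32(-0.2933)) [ 0.4756 -0.2939] 73 [0.052 0.014]
(np.float32(0.5649), np.float32(-0.4177)) [ 0.5632 -0.4189] 75 [0.052 0.016]
(np.float32(0.5719), np.float32(-0.2984)) [ 0.5699 -0.2987] 72 [0.052 0.014]
[ 471.6 -353.6] [134.2 288.9] 86.96033477783203 0.07577821981619048
```

All six V-rests are found and their spacing checks out. I'll put this wheel in the far slot at (0.5666, -0.3588), tool yaw 87.1°.

Emit:
play_rows --plan '[[[-0.01,-0.045,0,0,0.015],[-0.02,-0.09,0,0,0.015],[-0.03,-0.135,0,0,0.015],[-0.041,-0.18,0,0,0.015],[-0.052,-0.225,0,0,0.015]]]'

```text
time_s: 42.9
position: [0.524, -0.2406, 0.1925]
eef_rot: [-0.026, 1.0, 0.001, -0.002]
ft_force: [-0.2, -0.1, -4.4]
opening: 0.276
grip_force: 20.0
```

Emit:
play_rows --plan '[[[-0.012,-0.04,0,0.03,0.015],[-0.023,-0.08,0,0.06,0.015],[-0.035,-0.115,0,0.103,0.015],[-0.035,-0.121,0,0.103,0.015],[-0.035,-0.121,0,0.103,0.015]]]'

```text
time_s: 43.4
position: [0.5646, -0.3596, 0.1919]
eef_rot: [0.026, 1.0, 0.001, -0.002]
ft_force: [-0.9, 0.8, -5.1]
opening: 0.274
grip_force: 20.0
```

```bash
python3 -c "
from h import *
go(.5666,-.3588,.06,87.1);rackout()"
```

```text
go [-0.0025  0.0007  0.1318] turn -0.0024 tip tilt [-0.004  0.002 -1.   ] pos [ 0.5646 -0.3596  0.1919] yaw 86.96
(np.float32(0.3732), np.float32(-0.4076)) [ 0.3741 -0.4077] 84 [0.052 0.015]
(np.float32(0.3799), np.float32(-0.288)) [ 0.3801 -0.2887] 85 [0.052 0.015]
(np.float32(0.4685), np.float32(-0.4127)) [ 0.4692 -0.4128] 72 [0.052 0.016]
(np.float32(0.4762), np.float32(-0.2933)) [ 0.4757 -0.2939] 70 [0.052 0.014]
(np.float32(0.5389), np.float32(-0.4161)) [ 0.5391 -0.4165] 11 [0.004 0.012]
(np.float32(0.5721), np.float32(-0.2983)) [ 0.57   -0.2989] 70 [0.052 0.016]
[ 470.3 -353.3] [133.5 286.4] 86.76374053955078 0.07512345384345276
```

Emit:
play_rows --plan '[[[-0.002,0.0005,0,0,0.015],[-0.002,0.0005,0.04,0,0.015],[-0.002,0.0005,0.08,0,0.015],[-0.002,0.0005,0.11,0,0.015],[-0.002,0.0005,0.13,0,0.015]]]'

```text
time_s: 43.95
position: [0.5677, -0.3552, 0.0614]
eef_rot: [0.024, 1.0, 0.002, -0.002]
ft_force: [-0.3, 0.9, -4.0]
opening: 0.278
grip_force: 20.0
```

Emit:
play_rows --plan '[[[0,0,0,0,0.015],[0,0,0.005,0,0.015],[0,0,0.01,0,0.015],[0,0,0.015,0,0.015],[0,0,0.019,0,0.015]]]'

```text
time_s: 44.45
position: [0.5688, -0.3589, 0.0454]
eef_rot: [0.025, 1.0, -0.0, 0.001]
ft_force: [0.5, -0.6, -3.4]
opening: 0.273
grip_force: 20.0
```

```bash
python3 -c "
from h import *
s=get_state();print(s['ft_force']);go(.5666,-.3588,.0357,87.1)"
```

```text
[ 0.53560431 -0.6496121  -3.35777007]
go [0.0022 0.     0.0097] turn -0.0001 tip tilt [ 0.001 -0.    -1.   ] pos [ 0.5688 -0.3589  0.0454] yaw 87.1
```

Emit:
play_rows --plan '[[[0.002,0,0.003,0,0.015],[0.002,0,0.005,0,0.015],[0.002,0,0.007,0,0.015],[0.002,0,0.008,0,0.015],[0.002,0,0.009,0,0.015]]]'

```text
time_s: 44.95
position: [0.5664, -0.359, 0.0375]
eef_rot: [0.025, 1.0, 0.0, 0.0]
ft_force: [-3.6, 3.4, 9.1]
opening: 0.273
grip_force: 20.0
```

Emit:
play_rows --plan '[[[0,0,0.001,0,0.015],[0,0,0.002,0,0.015],[0,0,0.003,0,0.015],[0,0,0.003,0,0.015],[0,0,0.003,0,0.015]]]'

```text
time_s: 45.45
position: [0.5667, -0.3589, 0.0373]
eef_rot: [0.025, 1.0, 0.001, 0.001]
ft_force: [-6.9, 7.1, 20.3]
opening: 0.274
grip_force: 20.0
```

Emit:
play_rows --plan '[[[0,0,-0.003,0,0.015],[0,0,-0.003,0,0.05],[0,0,-0.003,0,0.05],[0,0,-0.003,0,0.05],[0,0,-0.003,0,0.05]]]'

```text
time_s: 45.95
position: [0.5666, -0.3589, 0.0358]
eef_rot: [0.025, 1.0, -0.0, 0.0]
ft_force: [0.7, -0.3, 0.2]
opening: 0.528
grip_force: 0.0
```

Emit:
play_rows --plan '[[[0,0,-0.02,0,0.05],[0,0,-0.06,0,0.05],[0,0,-0.11,0,0.05],[0,0,-0.155,0,0.06],[0,0,-0.155,0,0.06]]]'

```text
time_s: 46.45
position: [0.5698, -0.3622, 0.1987]
eef_rot: [0.026, 1.0, -0.003, 0.006]
ft_force: [0.5, -0.7, -0.6]
opening: 0.662
grip_force: 0.0
```

```bash
python3 -c "
from h import *
im,d,K=cam('wrist');P=cloud(d,K);hsv=cv2.cvtColor(im,cv2.COLOR_RGB2HSV);Z=P[...,2]
m=(hsv[...,0]>10)&(hsv[...,0]<30)&(hsv[...,1]>60)&(Z>.035)&(Z<.13)&(abs(P[...,1]+.36)<.04);Q=P[m];print(len(Q),np.percentile(Q,2,0).round(4),np.percentile(Q,98,0).round(4))
go(.5693,.353,.19,91.5);needle2();needle2('top')"
```

```text
1910 [ 0.5242 -0.369   0.0687] [ 0.5974 -0.3454  0.1033]
go [0.0353 0.7127 0.0023] turn -0.0772 tip tilt [ 0.007 -0.004 -1.   ] pos [ 0.5682 -0.3606  0.195 ] yaw 87.08
scene needle2 0.113 mm 0.23 m [0.0076 0.0009] n 858
top needle2 0.279 mm 0.56 m [ 0.0055 -0.0023] n 1048
```

Wheel 1 is placed; its rim top at 103 mm fits a high spot pointing up. Now the far wheel in rack_in.

Emit:
play_rows --plan '[[[0,0.045,0,0,0.06],[0,0.09,0,0,0.06],[0,0.14,0,0,0.06],[0.005,0.19,0,0,0.06],[0.01,0.24,0,0,0.06]]]'

```text
time_s: 47.1
position: [0.5672, -0.1166, 0.1888]
eef_rot: [0.025, 1.0, 0.0, -0.002]
ft_force: [1.1, 0.4, -0.0]
opening: 0.691
grip_force: 0.0
```

Emit:
play_rows --plan '[[[0,0.05,0,0,0.06],[0.005,0.1,0,0,0.06],[0.01,0.15,0,0,0.06],[0.015,0.2,0,0,0.06],[0.018,0.25,0,0,0.06]]]'

```text
time_s: 47.6
position: [0.5616, 0.1326, 0.1891]
eef_rot: [0.025, 1.0, -0.001, -0.002]
ft_force: [1.2, -1.0, -0.0]
opening: 0.685
grip_force: 0.0
```

Emit:
play_rows --plan '[[[0.002,0.05,0,-0.02,0.06],[0.004,0.1,0,-0.04,0.06],[0.006,0.15,0,-0.06,0.06],[0.007,0.2,0,-0.077,0.06],[0.007,0.222,0,-0.077,0.06]]]'

```text
time_s: 48.1
position: [0.5644, 0.3591, 0.1879]
eef_rot: [-0.017, 1.0, 0.0, -0.002]
ft_force: [-0.0, -0.3, 0.4]
opening: 0.685
grip_force: 0.0
```

Emit:
play_rows --plan '[[[0,0,0,0,0.06],[0,0,0,0,0.06],[0,0,0,0,0.06]]]'

```text
time_s: 48.4
position: [0.5678, 0.3501, 0.19]
eef_rot: [-0.012, 1.0, -0.001, -0.001]
ft_force: [0.5, -1.2, 0.8]
opening: 0.689
grip_force: 0.0
```

```bash
python3 -c "
from h import *
go(.5693,.353,.08,91.5);wheels()"
```

```text
go [-0.0017  0.0031  0.11  ] turn -0.0028 tip tilt [-0.001 -0.002 -1.   ] pos [0.5678 0.3501 0.19  ] yaw 91.34
wheel px [257.   9.] 491 min [0.416  0.3408 0.0602] max [0.425  0.3626 0.085 ] topmid [0.4201 0.3517 0.0752]
wheel px [255. 170.] 1921 min [0.5276 0.3423 0.0642] max [0.5995 0.3645 0.1003] topmid [0.5671 0.3536 0.0911]
wheel px [318. 334.] 67 min [0.7558 0.4056 0.0441] max [0.7759 0.4586 0.0904] topmid [0.7608 0.4316 0.0807]
arbor 0.285 [(0.478, np.float64(0.4766)), (0.57, np.float64(0.5708))]
arbor 0.4 [(0.478, np.float64(0.4757)), (0.57, np.float64(0.5681))]
```

Emit:
play_rows --plan '[[[-0.0015,0.003,0.03,-0.003,0.06],[-0.0015,0.003,0.07,-0.003,0.06],[-0.0015,0.003,0.11,-0.003,0.06],[-0.0015,0.003,0.14,-0.003,0.05],[-0.0015,0.003,0.155,-0.003,0.05]]]' --squeeze 20

```text
time_s: 48.95
position: [0.5677, 0.353, 0.0332]
eef_rot: [-0.013, 1.0, -0.001, -0.002]
ft_force: [-0.2, -1.0, 0.3]
opening: 0.606
grip_force: 0.0
```

Emit:
play_rows --plan '[[[0,0,0,0,0.05],[0,0,0,0,0.015],[0,0,0,0,0.015],[0,0,0,0,0.015],[0,0,0,0,0.015]]]'

```text
time_s: 49.45
position: [0.5704, 0.3537, 0.0376]
eef_rot: [-0.014, 1.0, -0.001, 0.001]
ft_force: [0.2, -8.1, 5.4]
opening: 0.299
grip_force: 3.9
```

Emit:
play_rows --plan '[[[0,0,0,0,0.015],[0,0,0,0,0.015]]]'

```text
time_s: 49.65
position: [0.5705, 0.3529, 0.0375]
eef_rot: [-0.013, 1.0, -0.001, 0.001]
ft_force: [-0.7, -4.7, 4.8]
opening: 0.278
grip_force: 20.0
```

Emit:
play_rows --plan '[[[0,0,-0.01,0,0.015],[0,0,-0.03,0,0.015],[0,0,-0.07,0,0.015],[0,0,-0.12,0,0.015],[0,0,-0.16,0,0.015]]]'

```text
time_s: 50.15
position: [0.5687, 0.3566, 0.1987]
eef_rot: [-0.015, 1.0, 0.001, 0.0]
ft_force: [1.4, 0.8, -4.4]
opening: 0.279
grip_force: 19.9
```

```bash
python3 -c "
from h import *
s=get_state();print(s['ft_force'],s['grip_force']);go(*b2w(0.0005,.016),.195,93)"
```

```text
[ 1.43694659  0.76941001 -4.36092762] 19.920667635742575
go [ 0.1181 -0.3716  0.003 ] turn -0.0222 tip tilt [ 0.001  0.002 -1.   ] pos [0.5687 0.3566 0.1987] yaw 91.73
```

Emit:
play_rows --plan '[[[0.015,-0.043,0,0,0.015],[0.03,-0.086,0,0,0.015],[0.045,-0.13,0,0,0.015],[0.06,-0.175,0,0,0.015],[0.075,-0.22,0,0,0.015]]]'

```text
time_s: 50.65
position: [0.4991, 0.1326, 0.1961]
eef_rot: [-0.015, 1.0, 0.0, -0.0]
ft_force: [0.8, -0.5, -4.0]
opening: 0.276
grip_force: 20.0
```

Emit:
play_rows --plan '[[[0.015,-0.045,0,-0.01,0.015],[0.03,-0.09,0,-0.022,0.015],[0.04,-0.13,0,-0.022,0.015],[0.043,-0.1515,0,-0.022,0.015],[0.043,-0.1515,0,-0.022,0.015]]]'

```text
time_s: 51.15
position: [0.4608, -0.0225, 0.1964]
eef_rot: [-0.022, 1.0, 0.0, 0.0]
ft_force: [0.2, 0.8, -3.7]
opening: 0.27
grip_force: 20.0
```

Emit:
play_rows --plan '[[[0,0,0,0,0.015],[0,0,0,0,0.015],[0,0,0.03,0,0.015],[0,0,0.06,0,0.015],[0,0,0.06,0,0.015]]]'

```text
time_s: 51.65
position: [0.4585, -0.0176, 0.1328]
eef_rot: [-0.027, 1.0, -0.0, -0.004]
ft_force: [-1.4, -0.6, -4.9]
opening: 0.276
grip_force: 20.0
```

Emit:
play_rows --plan '[[[0,0,0,0,0.015],[0,0,0,0,0.015],[0,0,0,0,0.015]]]'

```text
time_s: 51.95
position: [0.4633, -0.0187, 0.1374]
eef_rot: [-0.026, 1.0, 0.0, 0.001]
ft_force: [0.3, -0.1, -4.3]
opening: 0.271
grip_force: 20.0
```

```bash
python3 -c "
from h import *
go(*b2w(0.0005,.016),.0655,93)"
```

```text
go [0.0016 0.0005 0.0719] turn -0.0007 tip tilt [ 0.003  0.001 -1.   ] pos [ 0.4633 -0.0187  0.1374] yaw 92.96
```

Emit:
play_rows --plan '[[[0.0015,0.0005,0.02,0,0.015],[0.0015,0.0005,0.04,0,0.015],[0.0015,0.0005,0.055,0,0.015],[0.0015,0.0005,0.062,0,0.015],[0.0015,0.0005,0.066,0,0.015]]]'

```text
time_s: 52.45
position: [0.4606, -0.0185, 0.0702]
eef_rot: [-0.026, 1.0, 0.0, 0.0]
ft_force: [-1.7, -0.1, -3.4]
opening: 0.272
grip_force: 20.0
```

Emit:
play_rows --plan '[[[0,0,0,0,0.015],[0,0,0.002,0,0.015],[0,0,0.003,0,0.015],[0,0,0.005,0,0.015],[0,0,0.006,0,0.015]]]'

```text
time_s: 52.95
position: [0.4606, -0.0185, 0.0641]
eef_rot: [-0.026, 1.0, 0.0, 0.0]
ft_force: [-1.3, -0.7, -4.0]
opening: 0.27
grip_force: 20.0
```

Emit:
play_rows --plan '[[[0,0,0.001,0,0.015],[0,0,0.001,0,0.015],[0,0,0.002,0,0.015],[0,0,0.002,0,0.015],[0,0,0.002,0,0.015]]]'

```text
time_s: 53.45
position: [0.4607, -0.0185, 0.0633]
eef_rot: [-0.026, 1.0, 0.001, 0.0]
ft_force: [-5.6, 0.5, 12.5]
opening: 0.278
grip_force: 20.0
```

Emit:
play_rows --plan '[[[0,0,-0.002,0,0.05],[0,0,-0.002,0,0.05],[0,0,-0.002,0,0.05],[0,0,-0.002,0,0.05],[0,0,-0.03,0,0.05]]]'

```text
time_s: 53.95
position: [0.4577, -0.0186, 0.0898]
eef_rot: [-0.026, 1.0, -0.001, -0.004]
ft_force: [0.3, 0.6, -0.6]
opening: 0.556
grip_force: 0.0
```

Emit:
play_rows --plan '[[[0,0,-0.05,0,0.05],[0,0.045,-0.05,0,0.05],[0,0.09,-0.05,0,0.05],[0,0.137,-0.05,0,0.05],[0,0.137,-0.05,0,0.05]]]'

```text
time_s: 54.45
position: [0.4529, 0.1252, 0.142]
eef_rot: [-0.031, 1.0, 0.001, 0.0]
ft_force: [-0.9, 0.9, -0.6]
opening: 0.574
grip_force: 0.0
```

Emit:
play_rows --plan '[[[0,0,0,0,0.05],[0,0,0,0,0.05]]]'

```text
time_s: 54.65
position: [0.4534, 0.1169, 0.1418]
eef_rot: [-0.025, 1.0, -0.0, -0.0]
ft_force: [0.2, -0.3, 0.2]
opening: 0.575
grip_force: 0.0
```

```bash
python3 -c "
from h import *
go(.4535,.1185,.08,93);needle2();needle2('top');knob()"
```

```text
go [-0.0002  0.0017  0.0618] turn -0.003 tip tilt [-0.    -0.001 -1.   ] pos [0.4534 0.1169 0.1418] yaw 92.83
scene needle2 1.775 mm 3.55 m [-0.0001 -0.0056] n 821
top needle2 1.782 mm 3.56 m [-0.0005 -0.0072] n 1041
knob 1074 [0.4527 0.12  ] [25.5 17.9] z 0.147 bench -0.0014 0.1546
```

It reads 3.55 mm, so this wheel's high spot is on the -x side. Closing the tail.

Emit:
play_rows --plan '[[[0,0.0015,0.03,0,0.05],[0,0.0015,0.062,0,0.05],[0,0.0015,0.062,0,0.02],[0,0.0015,0.062,0,0.01],[0,0.0015,0.062,0,0.01]]]' --squeeze 25

```text
time_s: 55.3
position: [0.4547, 0.1196, 0.0814]
eef_rot: [-0.025, 1.0, 0.0, 0.001]
ft_force: [-0.8, -0.0, 0.5]
opening: 0.387
grip_force: 0.0
```

Emit:
play_rows --plan '[[[0,0,0,0,0.01],[0,0,0,0,0.01],[0,0,0,0,0.01],[0,-0.004,0,0,0.01],[0,-0.008,0,0,0.01]]]'

```text
time_s: 55.8
position: [0.4545, 0.1148, 0.0812]
eef_rot: [-0.027, 1.0, 0.002, 0.001]
ft_force: [-1.2, 6.9, 4.7]
opening: 0.202
grip_force: 25.1
```

Emit:
play_rows --plan '[[[0,-0.005,0,0,0.01],[0,-0.01,0,0,0.01],[0,-0.015,0,0,0.01],[0,-0.02,0,0,0.01],[0,-0.025,0,0,0.01]]]'

```text
time_s: 56.3
position: [0.4559, 0.091, 0.0812]
eef_rot: [-0.027, 1.0, 0.003, 0.001]
ft_force: [0.2, 8.7, 5.8]
opening: 0.2
grip_force: 25.1
```

Emit:
play_rows --plan '[[[0,-0.002,0,0,0.01],[0,-0.004,0,0,0.01],[0,-0.005,0,0,0.01],[0,-0.006,0,0,0.01],[0,-0.006,0,0,0.01]]]'

```text
time_s: 56.8
position: [0.4562, 0.0849, 0.0812]
eef_rot: [-0.027, 1.0, 0.003, 0.001]
ft_force: [-1.8, 9.1, 5.1]
opening: 0.206
grip_force: 25.1
```

Emit:
play_rows --plan '[[[0,-0.001,0,0,0.01],[0,-0.002,0,0,0.01],[0,-0.003,0,0,0.01],[0,-0.004,0,0,0.01],[0,-0.004,0,0,0.01]]]'

```text
time_s: 57.3
position: [0.4563, 0.083, 0.0811]
eef_rot: [-0.027, 1.0, 0.004, 0.001]
ft_force: [-0.8, 12.0, 4.4]
opening: 0.203
grip_force: 25.1
```

Press to about 27 N, release without pulling, then go over the wheel to β=-40° for the rim strokes.

Emit:
play_rows --plan '[[[0,-0.002,0,0,0.01],[0,-0.004,0,0,0.01],[0,-0.006,0,0,0.01],[0,-0.006,0,0,0.01],[0,-0.006,0,0,0.01]]]'

```text
time_s: 57.8
position: [0.4564, 0.0828, 0.0811]
eef_rot: [-0.029, 1.0, 0.007, 0.001]
ft_force: [-2.1, 25.6, 1.6]
opening: 0.202
grip_force: 25.1
```

Emit:
play_rows --plan '[[[0,0,0,0,0.045],[0,0,0,0,0.045],[0,0,0,0,0.045],[0,0.006,-0.01,0,0.045],[0,0.006,-0.06,0,0.045]]]'

```text
time_s: 58.3
position: [0.4514, 0.0765, 0.1373]
eef_rot: [-0.026, 1.0, -0.002, -0.005]
ft_force: [0.7, 0.4, -0.2]
opening: 0.499
grip_force: 0.0
```

Emit:
play_rows --plan '[[[0.005,-0.04,0,0,0.045],[0.015,-0.08,0,0,0.045],[0.02,-0.114,0,0,0.045],[0.02,-0.114,0,0,0.045],[0.02,-0.114,0,0,0.045]]]'

```text
time_s: 58.8
position: [0.4413, -0.0387, 0.1405]
eef_rot: [-0.024, 1.0, 0.0, 0.0]
ft_force: [0.3, 0.3, -0.2]
opening: 0.513
grip_force: 0.0
```

```bash
python3 -c "
from h import *
go(*b2w(-.0244,-.0005),.0715,93);needle2()"
```

```text
go [0.0034 0.0027 0.069 ] turn -0.0038 tip tilt [ 0.001  0.001 -1.   ] pos [ 0.4413 -0.0387  0.1405] yaw 92.78
scene needle2 1.811 mm 3.62 m [-0.0003 -0.0052] n 773
```

Emit:
play_rows --plan '[[[0.0034,0.0025,0.03,-0.004,0.045],[0.0034,0.0025,0.055,-0.004,0.045],[0.0034,0.0025,0.069,-0.004,0.045],[0.0034,0.0025,0.069,-0.004,0.045],[0.0034,0.0025,0.069,-0.004,0.045]]]' --squeeze 5

```text
time_s: 59.35
position: [0.4383, -0.0349, 0.0712]
eef_rot: [-0.028, 1.0, 0.0, -0.0]
ft_force: [0.4, 0.3, -0.0]
opening: 0.515
grip_force: 0.0
```

Emit:
play_rows --plan '[[[0,0,0,0,0.02],[0,0,0,0,0.02],[0,0,0,0,0.02],[0,0,0,0,0.02],[0,0,0,0,0.02]]]'

```text
time_s: 59.85
position: [0.4382, -0.0364, 0.0714]
eef_rot: [-0.027, 1.0, -0.0, 0.0]
ft_force: [-0.2, -2.9, 2.5]
opening: 0.275
grip_force: 5.0
```

Emit:
play_rows --plan '[[[-0.0043,0,-0.0031,0,0.02],[-0.0089,0,-0.0056,0,0.02],[-0.0139,0,-0.0074,0,0.02],[-0.0191,0,-0.0085,0,0.02],[-0.0244,0,-0.0089,0,0.02]]]'

```text
time_s: 60.35
position: [0.4623, -0.035, 0.0799]
eef_rot: [-0.027, 1.0, -0.0, -0.0]
ft_force: [-2.3, -4.9, -1.5]
opening: 0.273
grip_force: 5.0
```

Emit:
play_rows --plan '[[[-0.0053,0,0.0004,0,0.02],[-0.0105,0,0.0015,0,0.02],[-0.0155,0,0.0033,0,0.02],[-0.0201,0,0.0058,0,0.02],[-0.0244,0,0.0089,0,0.02]]]'

```text
time_s: 60.85
position: [0.4874, -0.0335, 0.0712]
eef_rot: [-0.027, 1.0, -0.0, 0.0]
ft_force: [-1.6, -4.7, 2.6]
opening: 0.274
grip_force: 5.0
```

Emit:
play_rows --plan '[[[0,0,0,0,0.02],[0,0,0,0,0.04],[0,0,0,0,0.045],[0,0,0,0,0.045],[0,0,0,0,0.045]]]'

```text
time_s: 61.35
position: [0.4868, -0.0322, 0.0712]
eef_rot: [-0.028, 1.0, 0.0, 0.0]
ft_force: [-0.1, -0.1, 0.5]
opening: 0.492
grip_force: 0.0
```

```bash
python3 -c "
from h import *
needle2();go(*b2w(-.0244,0),.0711,93)"
```

```text
scene needle2 2.151 mm 4.3 m [-0.0025 -0.004 ] n 805
go [ 0.049  -0.0005  0.0001] turn 0.0036 tip tilt [ 0.     0.001 -1.   ] pos [ 0.4868 -0.0324  0.0712] yaw 93.21
```

Emit:
play_rows --plan '[[[0.01,-0.002,-0.007,0,0.045],[0.02,-0.002,-0.01,0,0.045],[0.03,-0.002,-0.009,0,0.045],[0.04,-0.002,-0.005,0,0.045],[0.049,-0.002,0,0,0.045]]]'

```text
time_s: 61.9
position: [0.4365, -0.0377, 0.0707]
eef_rot: [-0.028, 1.0, 0.0, 0.0]
ft_force: [0.2, -0.3, -0.2]
opening: 0.516
grip_force: 0.0
```

Emit:
play_rows --plan '[[[0,0,0,0,0.02],[0,0,0,0,0.02],[0,0,0,0,0.02],[0,0,0,0,0.02],[0,0,0,0,0.02]]]'

```text
time_s: 62.4
position: [0.4383, -0.0364, 0.0711]
eef_rot: [-0.028, 1.0, 0.001, 0.0]
ft_force: [-0.5, 5.7, 0.3]
opening: 0.275
grip_force: 5.0
```

Emit:
play_rows --plan '[[[-0.0043,0,-0.0031,0,0.02],[-0.0089,0,-0.0056,0,0.02],[-0.0139,0,-0.0074,0,0.02],[-0.0191,0,-0.0085,0,0.02],[-0.0244,0,-0.0089,0,0.02]]]'

```text
time_s: 62.9
position: [0.4608, -0.0354, 0.0796]
eef_rot: [-0.028, 1.0, 0.001, -0.002]
ft_force: [-3.0, 5.7, -0.8]
opening: 0.275
grip_force: 5.0
```

Emit:
play_rows --plan '[[[0,0,0,0,0.02],[0,0,0,0,0.04],[0,0,0,0,0.045],[0,0,0,0,0.045],[0,0,0,0,0.045]]]'

```text
time_s: 63.4
position: [0.4625, -0.0371, 0.0802]
eef_rot: [-0.027, 1.0, -0.0, 0.0]
ft_force: [-0.0, 0.6, -0.1]
opening: 0.492
grip_force: 0.0
```

```bash
python3 -c "
from h import *
needle2();go(*b2w(-.0244,0),.0711,93)"
```

```text
scene needle2 2.656 mm 5.31 m [-0.0049 -0.0016] n 892
go [0.0245 0.0027 0.009 ] turn 0.0023 tip tilt [ 0.001 -0.    -1.   ] pos [ 0.4625 -0.037   0.0801] yaw 93.13
```

Emit:
play_rows --plan '[[[0,0.001,0,0,0.02],[0,0.001,0,0,0.02],[0,0.001,0,0,0.02],[0,0.001,0,0,0.02],[0,0.001,0,0,0.02]]]'

```text
time_s: 63.95
position: [0.4621, -0.0352, 0.0799]
eef_rot: [-0.028, 1.0, 0.0, -0.0]
ft_force: [-0.4, 1.4, 0.5]
opening: 0.274
grip_force: 5.0
```

Emit:
play_rows --plan '[[[-0.0053,0,0.0004,0,0.02],[-0.0105,0,0.0015,0,0.02],[-0.014,0,0.0027,0,0.02],[-0.014,0,0.0027,0,0.02]]]'

```text
time_s: 64.35
position: [0.4764, -0.0344, 0.0767]
eef_rot: [-0.028, 1.0, -0.0, -0.0]
ft_force: [-1.0, 1.6, -2.3]
opening: 0.271
grip_force: 5.0
```

Emit:
play_rows --plan '[[[0,0,0,0,0.04],[0,0,0,0,0.045],[0,0,0,0,0.045],[0,0,-0.03,0,0.045],[0.01,0,-0.06,0,0.045]]]'

```text
time_s: 64.85
position: [0.4666, -0.0355, 0.1377]
eef_rot: [-0.028, 1.0, -0.001, -0.0]
ft_force: [0.7, 0.6, 0.2]
opening: 0.508
grip_force: 0.0
```

Emit:
play_rows --plan '[[[0,0.04,0,0,0.05],[0,0.08,0,0,0.05],[0.002,0.118,0,0,0.05],[0.002,0.118,0,0,0.05],[0.002,0.118,0,0,0.05]]]'

```text
time_s: 65.35
position: [0.4577, 0.0829, 0.1374]
eef_rot: [-0.029, 1.0, -0.0, 0.0]
ft_force: [0.2, 0.4, 1.0]
opening: 0.57
grip_force: 0.0
```

```bash
python3 -c "
from h import *
needle2();needle2('top');knob();go(.4555,.0845,.08,93)"
```

```text
scene needle2 3.154 mm 6.31 m [-0.0066  0.0019] n 909
top needle2 3.168 mm 6.34 m [-0.0078 -0.0009] n 1064
knob 1133 [0.4548 0.0844] [25.4 17.8] z 0.147 bench -0.0012 0.119
go [0.0021 0.0037 0.0573] turn 0.0003 tip tilt [ 0. -0. -1.] pos [0.4578 0.081  0.1373] yaw 93.01
```

6.32 mm puts the high spot about 8° off vertical, and the knob is still seated. Drawing the tail back.

Emit:
play_rows --plan '[[[0.002,0.0035,0.03,0,0.05],[0.002,0.0035,0.057,0,0.05],[0.002,0.0035,0.057,0,0.02],[0.002,0.0035,0.057,0,0.01],[0.002,0.0035,0.057,0,0.01]]]' --squeeze 25

```text
time_s: 66.0
position: [0.4567, 0.0855, 0.0815]
eef_rot: [-0.027, 1.0, 0.0, 0.001]
ft_force: [-0.0, -0.8, 1.3]
opening: 0.383
grip_force: 0.0
```

Emit:
play_rows --plan '[[[0,0,0,0,0.01],[0,0,0,0,0.01],[0,0,0,0,0.01],[0,0.004,0,0,0.01],[0,0.008,0,0,0.01]]]'

```text
time_s: 66.5
position: [0.4561, 0.092, 0.0813]
eef_rot: [-0.027, 1.0, -0.001, 0.001]
ft_force: [0.6, -7.5, 6.5]
opening: 0.201
grip_force: 25.0
```

Emit:
play_rows --plan '[[[0,0.006,0,0,0.01],[0,0.012,0,0,0.01],[0,0.018,0,0,0.01],[0,0.024,0,0,0.01],[0,0.028,0,0,0.01]]]'

```text
time_s: 67.0
position: [0.4546, 0.1187, 0.0813]
eef_rot: [-0.027, 1.0, -0.002, 0.001]
ft_force: [0.2, -16.0, 9.7]
opening: 0.205
grip_force: 25.0
```

Emit:
play_rows --plan '[[[0,0.001,0,0,0.01],[0,0.002,0,0,0.01],[0,0.003,0,0,0.01],[0,0.003,0,0,0.01],[0,0.003,0,0,0.01]]]'

```text
time_s: 67.5
position: [0.4546, 0.1185, 0.0813]
eef_rot: [-0.026, 1.0, -0.003, 0.001]
ft_force: [1.0, -16.6, 8.8]
opening: 0.205
grip_force: 25.1
```

Emit:
play_rows --plan '[[[0,0,0,0,0.05],[0,0,0,0,0.05],[0,0,0,0,0.05],[0,-0.003,-0.02,0,0.05],[0,-0.003,-0.055,0,0.06]]]'

```text
time_s: 68.0
position: [0.4511, 0.1219, 0.134]
eef_rot: [-0.028, 1.0, -0.001, -0.003]
ft_force: [-0.2, 1.5, -0.1]
opening: 0.572
grip_force: 0.0
```

Emit:
play_rows --plan '[[[0,-0.045,0,0,0.06],[0,-0.09,0,0,0.06],[0,-0.13,0,0,0.06],[0,-0.152,0,0,0.06],[0,-0.152,0,0,0.06]]]'

```text
time_s: 68.5
position: [0.4617, -0.0325, 0.1354]
eef_rot: [-0.025, 1.0, -0.0, 0.0]
ft_force: [-1.5, 0.5, -0.5]
opening: 0.687
grip_force: 0.0
```

Emit:
play_rows --plan '[[[0,0,0,0,0.06],[0,0,0,0,0.06]]]'

```text
time_s: 68.7
position: [0.4618, -0.0281, 0.1351]
eef_rot: [-0.029, 1.0, 0.0, -0.0]
ft_force: [-0.2, 1.2, -0.2]
opening: 0.687
grip_force: 0.0
```

```bash
python3 -c "
from h import *
needle2();go(*b2w(0,0),.062,93);knob()"
```

```text
scene needle2 3.103 mm 6.21 m [-0.0059  0.0013] n 940
go [-0.0001 -0.0062  0.0731] turn 0.0058 tip tilt [-0.     0.001 -1.   ] pos [ 0.4618 -0.0281  0.1351] yaw 93.33
knob 1555 [0.4532 0.1195] [26.4 19.1] z 0.147 bench -0.0009 0.154
```

Drawn back, reading unchanged at 6.2. Grip deep, slide 16 mm, lift.

Emit:
play_rows --plan '[[[0,-0.006,0.02,0.006,0.06],[0,-0.006,0.045,0.006,0.06],[0,-0.006,0.065,0.006,0.05],[0,-0.006,0.073,0.006,0.04],[0,-0.006,0.073,0.006,0.03]]]' --squeeze 20

```text
time_s: 69.3
position: [0.4614, -0.0353, 0.0614]
eef_rot: [-0.025, 1.0, -0.0, -0.001]
ft_force: [-0.1, -0.8, 0.1]
opening: 0.497
grip_force: 0.0
```

Emit:
play_rows --plan '[[[0,0,0,0,0.015],[0,0,0,0,0.015],[0,0,0,0,0.015],[0,0,0,0,0.015],[0,0,0,0,0.015]]]'

```text
time_s: 69.8
position: [0.4629, -0.0347, 0.063]
eef_rot: [-0.025, 1.0, 0.001, 0.001]
ft_force: [-0.7, 5.2, 5.9]
opening: 0.272
grip_force: 20.0
```

Emit:
play_rows --plan '[[[0,0.003,-0.0005,0,0.015],[0,0.006,-0.001,0,0.015],[0,0.01,-0.0015,0,0.015],[0,0.014,-0.002,0,0.015],[0,0.016,-0.002,0,0.015]]]'

```text
time_s: 70.3
position: [0.4609, -0.0197, 0.064]
eef_rot: [-0.025, 1.0, -0.0, -0.0]
ft_force: [0.6, -1.7, -3.1]
opening: 0.271
grip_force: 19.9
```

Emit:
play_rows --plan '[[[0,0,-0.01,0,0.015],[0,0,-0.03,0,0.015],[0,0,-0.07,0,0.015],[0,0,-0.11,0,0.015],[0,0,-0.13,0,0.015]]]'

```text
time_s: 70.8
position: [0.4622, -0.0199, 0.1975]
eef_rot: [-0.025, 1.0, 0.001, 0.002]
ft_force: [0.5, -0.1, -4.6]
opening: 0.274
grip_force: 19.9
```

```bash
python3 -c "
from h import *
s=get_state();print(s['ft_force'],s['grip_force']);go(.4723,-.3533,.19,87.1);rackout()"
```

```text
[ 0.54703381 -0.14155468 -4.59238536] 19.934943941385086
go [ 0.0064 -0.3335  0.0072] turn 0.1002 tip tilt [ 0.004  0.001 -1.   ] pos [ 0.4622 -0.0199  0.1975] yaw 92.84
(np.float32(0.3734), np.float32(-0.4073)) [ 0.3741 -0.408 ] 82 [0.052 0.015]
(np.float32(0.3797), np.float32(-0.2881)) [ 0.38   -0.2891] 84 [0.052 0.015]
(np.float32(0.4678), np.float32(-0.4125)) [ 0.4692 -0.4128] 73 [0.052 0.014]
(np.float32(0.4765), np.float32(-0.2933)) [ 0.4757 -0.2933] 75 [0.052 0.015]
(np.float32(0.5625), np.float32(-0.4119)) [ 0.5639 -0.4011] 195 [0.079 0.076]
(np.float32(0.5682), np.float32(-0.3157)) [ 0.5659 -0.322 ] 254 [0.081 0.085]
[ 471.4 -354.3] [159.6 287.8] 86.97935485839844 0.07923417854376635
```

The rack hasn't moved. To the middle slot.

Emit:
play_rows --plan '[[[0.001,-0.045,0,0,0.015],[0.002,-0.09,0,0,0.015],[0.003,-0.135,0,0,0.015],[0.004,-0.18,0,0,0.015],[0.005,-0.225,0,0,0.015]]]'

```text
time_s: 71.35
position: [0.4663, -0.2456, 0.1933]
eef_rot: [-0.025, 1.0, 0.001, -0.001]
ft_force: [1.6, 0.7, -4.7]
opening: 0.271
grip_force: 20.0
```

Emit:
play_rows --plan '[[[0,-0.04,0,0.03,0.015],[0.001,-0.08,0,0.06,0.015],[0.0015,-0.1085,0,0.1,0.015],[0.0015,-0.1085,0,0.1,0.015],[0.0015,-0.1085,0,0.1,0.015]]]'

```text
time_s: 71.85
position: [0.4702, -0.3527, 0.1928]
eef_rot: [0.026, 1.0, 0.001, -0.001]
ft_force: [0.0, 0.5, -4.9]
opening: 0.273
grip_force: 20.0
```

Emit:
play_rows --plan '[[[0,0,0,0,0.015],[0,0,0,0,0.015],[0,0,0.03,0,0.015],[0,0,0.06,0,0.015],[0,0,0.06,0,0.015]]]'

```text
time_s: 72.35
position: [0.4692, -0.3495, 0.1305]
eef_rot: [0.024, 1.0, 0.003, -0.004]
ft_force: [-0.4, 1.3, -5.0]
opening: 0.273
grip_force: 20.0
```

Emit:
play_rows --plan '[[[0,0,0,0,0.015],[0,0,0,0,0.015]]]'

```text
time_s: 72.55
position: [0.4724, -0.354, 0.136]
eef_rot: [0.025, 1.0, -0.001, 0.001]
ft_force: [0.3, -0.7, -3.9]
opening: 0.272
grip_force: 20.0
```

```bash
python3 -c "
from h import *
go(.4723,-.3533,.037,87.1)"
```

```text
go [0.0004 0.0009 0.099 ] turn 0.0004 tip tilt [ 0.003 -0.002 -1.   ] pos [ 0.4724 -0.354   0.136 ] yaw 87.12
```

Emit:
play_rows --plan '[[[0.0005,0,0.03,0,0.015],[0.0005,0,0.06,0,0.015],[0.0005,0,0.08,0,0.015],[0.0005,0,0.088,0,0.015],[0.0005,0,0.092,0,0.015]]]'

```text
time_s: 73.05
position: [0.4715, -0.3539, 0.0428]
eef_rot: [0.025, 1.0, -0.0, 0.001]
ft_force: [-0.1, 0.3, -3.9]
opening: 0.275
grip_force: 20.0
```

Emit:
play_rows --plan '[[[0,0,0,0,0.015],[0,0,0.002,0,0.015],[0,0,0.004,0,0.015],[0,0,0.005,0,0.015],[0,0,0.006,0,0.015]]]'

```text
time_s: 73.55
position: [0.471, -0.3535, 0.0371]
eef_rot: [0.025, 1.0, 0.0, 0.0]
ft_force: [-1.8, 2.2, 8.8]
opening: 0.274
grip_force: 20.0
```

Emit:
play_rows --plan '[[[0,0,0.001,0,0.015],[0,0,0.002,0,0.015],[0,0,0.003,0,0.015],[0,0,0.003,0,0.015],[0,0,0.003,0,0.015]]]'

```text
time_s: 74.05
position: [0.4714, -0.3534, 0.0369]
eef_rot: [0.025, 1.0, 0.001, 0.001]
ft_force: [-5.8, 7.3, 21.3]
opening: 0.275
grip_force: 20.0
```

Emit:
play_rows --plan '[[[0,0,-0.003,0,0.015],[0,0,-0.003,0,0.05],[0,0,-0.003,0,0.05],[0,0,-0.003,0,0.05],[0,0,-0.003,0,0.05]]]'

```text
time_s: 74.55
position: [0.4708, -0.3535, 0.036]
eef_rot: [0.025, 1.0, -0.0, -0.0]
ft_force: [0.7, -0.2, -0.1]
opening: 0.529
grip_force: 0.0
```

Emit:
play_rows --plan '[[[0,0,-0.02,0,0.05],[0,0,-0.06,0,0.05],[0,0,-0.11,0,0.05],[0,0,-0.155,0,0.06],[0,0,-0.155,0,0.06]]]'

```text
time_s: 75.05
position: [0.4737, -0.3569, 0.1976]
eef_rot: [0.026, 1.0, -0.003, 0.005]
ft_force: [-0.3, -0.7, 0.7]
opening: 0.658
grip_force: 0.0
```

Emit:
play_rows --plan '[[[0,0.045,0,0,0.06],[0,0.09,0,0,0.06],[0.003,0.14,0,0,0.06],[0.006,0.19,0,0,0.06],[0.01,0.24,0,0,0.06]]]'

```text
time_s: 75.55
position: [0.4724, -0.1115, 0.1906]
eef_rot: [0.025, 1.0, 0.0, -0.0]
ft_force: [0.4, 0.2, -0.3]
opening: 0.694
grip_force: 0.0
```

Emit:
play_rows --plan '[[[0,0.05,0,0,0.06],[0,0.1,0,0,0.06],[0.003,0.15,0,0,0.06],[0.006,0.2,0,0,0.06],[0.01,0.25,0,0,0.06]]]'

```text
time_s: 76.05
position: [0.4751, 0.1383, 0.1908]
eef_rot: [0.025, 1.0, 0.0, -0.0]
ft_force: [1.1, 0.1, 0.1]
opening: 0.694
grip_force: 0.0
```

Emit:
play_rows --plan '[[[0.015,0.045,0,-0.02,0.06],[0.035,0.09,0,-0.04,0.06],[0.06,0.135,0,-0.06,0.06],[0.085,0.175,0,-0.077,0.06],[0.1,0.21,0,-0.077,0.06]]]'

```text
time_s: 76.55
position: [0.3838, 0.3535, 0.1904]
eef_rot: [-0.015, 1.0, -0.0, -0.001]
ft_force: [0.0, -0.0, 1.2]
opening: 0.687
grip_force: 0.0
```

Emit:
play_rows --plan '[[[0,0,0,0,0.06],[0,0,0,0,0.06],[0,0,0,0,0.06],[0,0,0,0,0.06]]]'

```text
time_s: 76.95
position: [0.3873, 0.3496, 0.1911]
eef_rot: [-0.012, 1.0, -0.0, -0.0]
ft_force: [-0.3, 0.6, 0.7]
opening: 0.686
grip_force: 0.0
```

```bash
python3 -c "
from h import *
go(.3815,.353,.08,91.5);wheels()"
```

```text
go [0.0057 0.0036 0.1111] turn -0.0029 tip tilt [-0. -0. -1.] pos [0.3873 0.3496 0.1911] yaw 91.33
wheel px [253. 165.] 1969 min [0.3421 0.3402 0.0666] max [0.4154 0.3624 0.1017] topmid [0.3823 0.3514 0.0923]
arbor 0.285 [(0.385, np.float64(0.3829)), (0.478, np.float64(0.4794)), (0.57, np.float64(0.5797))]
arbor 0.4 [(0.385, np.float64(0.3803)), (0.478, np.float64(0.479))]
```

Emit:
play_rows --plan '[[[0.0055,0.002,0.03,-0.003,0.06],[0.0055,0.002,0.07,-0.003,0.06],[0.0055,0.002,0.11,-0.003,0.06],[0.0055,0.002,0.14,-0.003,0.05],[0.0055,0.002,0.155,-0.003,0.05]]]'

```text
time_s: 77.5
position: [0.3801, 0.3508, 0.0337]
eef_rot: [-0.014, 1.0, -0.002, -0.001]
ft_force: [-0.1, 0.2, 0.4]
opening: 0.606
grip_force: 0.0
```

Emit:
play_rows --plan '[[[0,0,0,0,0.05],[0,0,0,0,0.05],[0,0,0,0,0.015],[0,0,0,0,0.015],[0,0,0,0,0.015]]]'

```text
time_s: 78.0
position: [0.3814, 0.3535, 0.0372]
eef_rot: [-0.015, 1.0, 0.001, 0.001]
ft_force: [0.9, -0.5, -0.1]
opening: 0.385
grip_force: 0.0
```

Emit:
play_rows --plan '[[[0,0,0,0,0.015],[0,0,0,0,0.015],[0,0,0,0,0.015]]]'

```text
time_s: 78.3
position: [0.3814, 0.3508, 0.0367]
eef_rot: [-0.014, 1.0, -0.001, -0.0]
ft_force: [-0.1, -5.2, 5.3]
opening: 0.274
grip_force: 19.9
```

Emit:
play_rows --plan '[[[0,0,-0.01,0,0.015],[0,0,-0.03,0,0.015],[0,0,-0.07,0,0.015],[0,0,-0.12,0,0.015],[0,0,-0.16,0,0.015]]]'

```text
time_s: 78.8
position: [0.3807, 0.3533, 0.1988]
eef_rot: [-0.015, 1.0, 0.001, 0.0]
ft_force: [1.1, 1.6, -3.6]
opening: 0.272
grip_force: 19.9
```

```bash
python3 -c "
from h import *
s=get_state();print(s['ft_force'],s['grip_force']);go(*b2w(0.0005,.016),.195,93)"
```

```text
[ 1.09376959  1.57178085 -3.63940607] 19.91410512244329
go [-0.0701 -0.3739  0.0034] turn -0.0228 tip tilt [ 0.001  0.001 -1.   ] pos [0.3807 0.3533 0.1988] yaw 91.69
```

Emit:
play_rows --plan '[[[-0.025,-0.04,0,0,0.015],[-0.05,-0.08,0,0,0.015],[-0.065,-0.125,0,0,0.015],[-0.07,-0.17,0,0,0.015],[-0.07,-0.22,0,0,0.015]]]'

```text
time_s: 79.3
position: [0.4576, 0.1341, 0.1964]
eef_rot: [-0.015, 1.0, 0.0, 0.0]
ft_force: [2.0, 0.1, -2.8]
opening: 0.278
grip_force: 20.0
```

Emit:
play_rows --plan '[[[0,-0.045,0,-0.01,0.015],[0,-0.09,0,-0.023,0.015],[0,-0.13,0,-0.023,0.015],[0,-0.154,0,-0.023,0.015],[0,-0.154,0,-0.023,0.015]]]'

```text
time_s: 79.8
position: [0.4612, -0.0228, 0.1966]
eef_rot: [-0.023, 1.0, -0.0, 0.0]
ft_force: [1.4, -0.3, -3.5]
opening: 0.275
grip_force: 20.0
```

Emit:
play_rows --plan '[[[0,0,0,0,0.015],[0,0,0,0,0.015],[0,0,0.03,0,0.015],[0,0,0.06,0,0.015],[0,0,0.06,0,0.015]]]'

```text
time_s: 80.3
position: [0.4583, -0.0172, 0.1331]
eef_rot: [-0.027, 1.0, -0.0, -0.004]
ft_force: [-0.4, 0.9, -4.2]
opening: 0.275
grip_force: 20.0
```

Emit:
play_rows --plan '[[[0,0,0,0,0.015],[0,0,0,0,0.015],[0,0,0,0,0.015]]]'

```text
time_s: 80.6
position: [0.4631, -0.0184, 0.1376]
eef_rot: [-0.026, 1.0, 0.0, 0.001]
ft_force: [0.5, -0.7, -3.9]
opening: 0.272
grip_force: 20.0
```

```bash
python3 -c "
from h import *
go(*b2w(0.0005,.016),.0655,93)"
```

```text
go [0.0014 0.0002 0.0721] turn 0.0005 tip tilt [ 0.003  0.001 -1.   ] pos [ 0.4631 -0.0184  0.1376] yaw 93.03
```

Emit:
play_rows --plan '[[[0.0014,0,0.02,0,0.015],[0.0014,0,0.04,0,0.015],[0.0014,0,0.055,0,0.015],[0.0014,0,0.062,0,0.015],[0.0014,0,0.066,0,0.015]]]'

```text
time_s: 81.1
position: [0.4605, -0.0188, 0.0704]
eef_rot: [-0.026, 1.0, 0.0, -0.0]
ft_force: [-2.9, -0.9, -1.3]
opening: 0.277
grip_force: 20.0
```

Emit:
play_rows --plan '[[[0,0,0,0,0.015],[0,0,0.002,0,0.015],[0,0,0.004,0,0.015],[0,0,0.006,0,0.015],[0,0,0.007,0,0.015]]]'

```text
time_s: 81.6
position: [0.4612, -0.0188, 0.0635]
eef_rot: [-0.026, 1.0, -0.0, 0.001]
ft_force: [-0.6, 0.8, 0.0]
opening: 0.271
grip_force: 20.0
```

Emit:
play_rows --plan '[[[0,0,0.001,0,0.015],[0,0,0.001,0,0.015],[0,0,0.002,0,0.015],[0,0,0.002,0,0.015],[0,0,0.002,0,0.015]]]'

```text
time_s: 82.1
position: [0.4621, -0.0188, 0.0625]
eef_rot: [-0.026, 1.0, 0.0, 0.001]
ft_force: [-1.3, 0.5, 8.9]
opening: 0.277
grip_force: 20.0
```

Emit:
play_rows --plan '[[[0,0,-0.002,0,0.05],[0,0,-0.002,0,0.05],[0,0,-0.002,0,0.05],[0,0,-0.002,0,0.05],[0,0,-0.03,0,0.05]]]'

```text
time_s: 82.6
position: [0.4574, -0.0188, 0.089]
eef_rot: [-0.026, 1.0, -0.001, -0.004]
ft_force: [-1.0, -0.2, -0.6]
opening: 0.558
grip_force: 0.0
```

Emit:
play_rows --plan '[[[0,0,-0.05,0,0.05],[0,0.045,-0.05,0,0.05],[0,0.09,-0.05,0,0.05],[0,0.137,-0.05,0,0.05],[0,0.137,-0.05,0,0.05]]]'

```text
time_s: 83.1
position: [0.4525, 0.1248, 0.141]
eef_rot: [-0.032, 1.0, 0.001, -0.0]
ft_force: [-0.2, 0.1, -1.1]
opening: 0.571
grip_force: 0.0
```

Emit:
play_rows --plan '[[[0,0,0,0,0.05],[0,0,0,0,0.05]]]'

```text
time_s: 83.3
position: [0.4531, 0.1166, 0.141]
eef_rot: [-0.025, 1.0, -0.0, -0.0]
ft_force: [-0.8, -0.9, 0.3]
opening: 0.577
grip_force: 0.0
```

```bash
python3 -c "
from h import *
go(.4545,.1187,.08,93);needle2();needle2('top');knob()"
```

```text
go [-0.0015  0.0021  0.061 ] turn -0.002 tip tilt [-0.001 -0.001 -1.   ] pos [0.4531 0.1166 0.141 ] yaw 92.88
scene needle2 4.04 mm 8.08 m [-0.0021  0.0063] n 901
top needle2 4.032 mm 8.06 m [-0.0041  0.0051] n 1120
knob 1082 [0.4528 0.1202] [25.4 17.7] z 0.147 bench -0.0013 0.1547
```

It reads 8.07 mm, so this one's high spot faces +x. Closing the tail.

Emit:
play_rows --plan '[[[-0.001,0.002,0.03,0,0.05],[-0.001,0.002,0.061,0,0.05],[-0.001,0.002,0.061,0,0.02],[-0.001,0.002,0.061,0,0.01],[-0.001,0.002,0.061,0,0.01]]]' --squeeze 25

```text
time_s: 83.95
position: [0.4554, 0.1199, 0.0815]
eef_rot: [-0.026, 1.0, 0.0, 0.001]
ft_force: [-0.7, -0.2, -0.4]
opening: 0.384
grip_force: 0.0
```

Emit:
play_rows --plan '[[[0,0,0,0,0.01],[0,0,0,0,0.01],[0,0,0,0,0.01],[0,-0.004,0,0,0.01],[0,-0.008,0,0,0.01]]]'

```text
time_s: 84.45
position: [0.4553, 0.1151, 0.0813]
eef_rot: [-0.027, 1.0, 0.002, 0.001]
ft_force: [-1.8, 6.6, 3.9]
opening: 0.209
grip_force: 25.1
```

Emit:
play_rows --plan '[[[0,-0.005,0,0,0.01],[0,-0.01,0,0,0.01],[0,-0.015,0,0,0.01],[0,-0.02,0,0,0.01],[0,-0.025,0,0,0.01]]]'

```text
time_s: 84.95
position: [0.4566, 0.0913, 0.0813]
eef_rot: [-0.027, 1.0, 0.003, 0.001]
ft_force: [-1.9, 8.8, 6.1]
opening: 0.202
grip_force: 25.1
```

Emit:
play_rows --plan '[[[0,-0.002,0,0,0.01],[0,-0.004,0,0,0.01],[0,-0.005,0,0,0.01],[0,-0.006,0,0,0.01],[0,-0.006,0,0,0.01]]]'

```text
time_s: 85.45
position: [0.4569, 0.0851, 0.0813]
eef_rot: [-0.027, 1.0, 0.003, 0.001]
ft_force: [-1.7, 8.7, 6.0]
opening: 0.207
grip_force: 25.1
```

Emit:
play_rows --plan '[[[0,-0.001,0,0,0.01],[0,-0.002,0,0,0.01],[0,-0.003,0,0,0.01],[0,-0.004,0,0,0.01],[0,-0.004,0,0,0.01]]]'

```text
time_s: 85.95
position: [0.4571, 0.083, 0.0813]
eef_rot: [-0.028, 1.0, 0.004, 0.001]
ft_force: [-2.2, 12.2, 4.3]
opening: 0.204
grip_force: 25.1
```

Emit:
play_rows --plan '[[[0,-0.001,0,0,0.01],[0,-0.002,0,0,0.01],[0,-0.003,0,0,0.01],[0,-0.003,0,0,0.01],[0,-0.003,0,0,0.01]]]'

```text
time_s: 86.45
position: [0.4571, 0.0828, 0.0813]
eef_rot: [-0.029, 1.0, 0.005, 0.001]
ft_force: [-1.6, 18.6, 3.5]
opening: 0.203
grip_force: 25.1
```

Push a bit more, release, and go over to β=+40°.

Emit:
play_rows --plan '[[[0,-0.001,0,0,0.01],[0,-0.002,0,0,0.01],[0,-0.003,0,0,0.01],[0,-0.003,0,0,0.01],[0,-0.003,0,0,0.01]]]'

```text
time_s: 86.95
position: [0.4571, 0.0828, 0.0813]
eef_rot: [-0.029, 1.0, 0.007, 0.001]
ft_force: [-2.2, 25.5, 1.3]
opening: 0.209
grip_force: 25.1
```

Emit:
play_rows --plan '[[[0,0,0,0,0.045],[0,0,0,0,0.045],[0,0,0,0,0.045],[0,0.006,-0.01,0,0.045],[0,0.006,-0.06,0,0.045]]]'

```text
time_s: 87.45
position: [0.4524, 0.0769, 0.1377]
eef_rot: [-0.026, 1.0, -0.002, -0.005]
ft_force: [0.3, 0.7, 0.7]
opening: 0.501
grip_force: 0.0
```

Emit:
play_rows --plan '[[[-0.005,-0.04,0,0,0.045],[-0.015,-0.08,0,0,0.045],[-0.025,-0.113,0,0,0.045],[-0.025,-0.113,0,0,0.045],[-0.025,-0.113,0,0,0.045]]]'

```text
time_s: 87.95
position: [0.4871, -0.0352, 0.1406]
eef_rot: [-0.025, 1.0, 0.0, -0.0]
ft_force: [0.3, 0.2, -0.1]
opening: 0.517
grip_force: 0.0
```

```bash
python3 -c "
from h import *
go(*b2w(.0244,-.0005),.0715,93);needle2()"
```

```text
go [0.0005 0.0017 0.0691] turn -0.0028 tip tilt [-0.  0. -1.] pos [ 0.4871 -0.0352  0.1406] yaw 92.84
scene needle2 4.042 mm 8.08 m [-0.002   0.0062] n 881
```

Emit:
play_rows --plan '[[[0.0005,0.0005,0.03,-0.003,0.045],[0.0005,0.0005,0.055,-0.003,0.045],[0.0005,0.0005,0.069,-0.003,0.045],[0.0005,0.0005,0.069,-0.003,0.045],[0.0005,0.0005,0.069,-0.003,0.045]]]' --squeeze 5

```text
time_s: 88.5
position: [0.4867, -0.0331, 0.0715]
eef_rot: [-0.028, 1.0, 0.0, -0.0]
ft_force: [-0.1, -0.5, 0.1]
opening: 0.517
grip_force: 0.0
```

Emit:
play_rows --plan '[[[0,0,0,0,0.02],[0,0,0,0,0.02],[0,0,0,0,0.02],[0,0,0,0,0.02],[0,0,0,0,0.02]]]'

```text
time_s: 89.0
position: [0.4871, -0.0339, 0.0716]
eef_rot: [-0.028, 1.0, 0.0, 0.0]
ft_force: [-0.5, 0.0, 2.7]
opening: 0.277
grip_force: 5.0
```

Emit:
play_rows --plan '[[[0.0043,0,-0.0031,0,0.02],[0.0089,0,-0.0056,0,0.02],[0.0139,0,-0.0074,0,0.02],[0.0191,0,-0.0085,0,0.02],[0.0244,0,-0.0089,0,0.02]]]'

```text
time_s: 89.5
position: [0.4627, -0.0352, 0.0806]
eef_rot: [-0.028, 1.0, 0.0, 0.001]
ft_force: [2.1, 1.0, 0.3]
opening: 0.274
grip_force: 5.0
```

Emit:
play_rows --plan '[[[0.0053,0,0.0004,0,0.02],[0.0105,0,0.0015,0,0.02],[0.0155,0,0.0033,0,0.02],[0.0201,0,0.0058,0,0.02],[0.0244,0,0.0089,0,0.02]]]'

```text
time_s: 90.0
position: [0.4372, -0.0366, 0.071]
eef_rot: [-0.028, 1.0, 0.0, -0.0]
ft_force: [0.2, 1.7, 3.3]
opening: 0.274
grip_force: 5.0
```

Emit:
play_rows --plan '[[[0,0,0,0,0.02],[0,0,0,0,0.04],[0,0,0,0,0.045],[0,0,0,0,0.045],[0,0,0,0,0.045]]]'

```text
time_s: 90.5
position: [0.4378, -0.0369, 0.0711]
eef_rot: [-0.028, 1.0, -0.0, -0.0]
ft_force: [1.1, 0.5, -0.2]
opening: 0.497
grip_force: 0.0
```

```bash
python3 -c "
from h import *
needle2();go(*b2w(.0244,0),.0711,93)"
```

```text
scene needle2 2.947 mm 5.89 m [-0.0053  0.0004] n 875
go [-0.0488  0.0011  0.    ] turn 0.0028 tip tilt [-0. -0. -1.] pos [ 0.4379 -0.0368  0.0711] yaw 93.16
```

5.89 mm: straight up within a few degrees. Drawing the tail back.

Emit:
play_rows --plan '[[[0,0,-0.03,0,0.05],[-0.005,0,-0.066,0,0.05],[-0.015,0.045,-0.066,0,0.05],[-0.023,0.09,-0.066,0,0.05],[-0.023,0.121,-0.066,0,0.05]]]' --squeeze 25

```text
time_s: 91.05
position: [0.4552, 0.0885, 0.1378]
eef_rot: [-0.029, 1.0, 0.001, 0.001]
ft_force: [-0.6, -0.6, -0.3]
opening: 0.576
grip_force: 0.0
```

Emit:
play_rows --plan '[[[0,0,0,0,0.05],[0,0,0,0,0.05]]]'

```text
time_s: 91.25
position: [0.4541, 0.0855, 0.1371]
eef_rot: [-0.028, 1.0, -0.0, -0.0]
ft_force: [-0.2, 0.2, 0.3]
opening: 0.573
grip_force: 0.0
```

```bash
python3 -c "
from h import *
needle2();needle2('top');knob();go(.4555,.0845,.08,93)"
```

```text
scene needle2 2.947 mm 5.89 m [-0.0054  0.0004] n 875
top needle2 2.952 mm 5.9 m [-0.0057 -0.0022] n 1104
knob 1105 [0.4547 0.0839] [25.5 17.4] z 0.147 bench -0.0013 0.1184
go [-0.0013  0.0006  0.0572] turn 0.0002 tip tilt [-0. -0. -1.] pos [0.4542 0.0838 0.1372] yaw 93.01
```

Emit:
play_rows --plan '[[[-0.001,0.0005,0.03,0,0.05],[-0.001,0.0005,0.057,0,0.05],[-0.001,0.0005,0.057,0,0.02],[-0.001,0.0005,0.057,0,0.01],[-0.001,0.0005,0.057,0,0.01]]]'

```text
time_s: 91.9
position: [0.4564, 0.0856, 0.0815]
eef_rot: [-0.027, 1.0, 0.0, 0.001]
ft_force: [0.1, -0.3, 1.0]
opening: 0.386
grip_force: 0.0
```

Emit:
play_rows --plan '[[[0,0,0,0,0.01],[0,0,0,0,0.01],[0,0,0,0,0.01],[0,0.004,0,0,0.01],[0,0.008,0,0,0.01]]]'

```text
time_s: 92.4
position: [0.4559, 0.092, 0.0813]
eef_rot: [-0.027, 1.0, -0.001, 0.001]
ft_force: [-0.1, -4.8, 7.0]
opening: 0.207
grip_force: 25.0
```

Emit:
play_rows --plan '[[[0,0.006,0,0,0.01],[0,0.012,0,0,0.01],[0,0.018,0,0,0.01],[0,0.024,0,0,0.01],[0,0.028,0,0,0.01]]]'

```text
time_s: 92.9
position: [0.4545, 0.1187, 0.0813]
eef_rot: [-0.027, 1.0, -0.002, 0.001]
ft_force: [-0.5, -16.8, 9.3]
opening: 0.206
grip_force: 25.0
```

Emit:
play_rows --plan '[[[0,0.001,0,0,0.01],[0,0.002,0,0,0.01],[0,0.003,0,0,0.01],[0,0.003,0,0,0.01],[0,0.003,0,0,0.01]]]'

```text
time_s: 93.4
position: [0.4545, 0.1186, 0.0813]
eef_rot: [-0.026, 1.0, -0.003, 0.001]
ft_force: [-0.3, -16.3, 9.2]
opening: 0.205
grip_force: 25.1
```

Emit:
play_rows --plan '[[[0,0,0,0,0.05],[0,0,0,0,0.05],[0,0,0,0,0.05],[0,-0.003,-0.02,0,0.05],[0,-0.003,-0.055,0,0.06]]]'

```text
time_s: 93.9
position: [0.4511, 0.122, 0.1342]
eef_rot: [-0.028, 1.0, -0.001, -0.003]
ft_force: [-0.2, 0.3, -0.8]
opening: 0.57
grip_force: 0.0
```

Emit:
play_rows --plan '[[[0,-0.045,0,0,0.06],[0,-0.09,0,0,0.06],[0,-0.13,0,0,0.06],[0,-0.152,0,0,0.06],[0,-0.152,0,0,0.06]]]'

```text
time_s: 94.4
position: [0.4616, -0.0324, 0.1355]
eef_rot: [-0.025, 1.0, 0.0, 0.0]
ft_force: [1.1, -0.3, -0.1]
opening: 0.686
grip_force: 0.0
```

Emit:
play_rows --plan '[[[0,0,0,0,0.06],[0,0,0,0,0.06]]]'

```text
time_s: 94.6
position: [0.4617, -0.0281, 0.1351]
eef_rot: [-0.029, 1.0, 0.0, -0.0]
ft_force: [0.0, -0.3, 0.0]
opening: 0.69
grip_force: 0.0
```

```bash
python3 -c "
from h import *
needle2();go(*b2w(0,0),.062,93);knob()"
```

```text
scene needle2 2.94 mm 5.88 m [-0.0056  0.0003] n 876
go [-0.0002 -0.0063  0.0731] turn 0.0058 tip tilt [-0.     0.001 -1.   ] pos [ 0.4617 -0.0281  0.1351] yaw 93.33
knob 1543 [0.453  0.1188] [25.6 18.2] z 0.146 bench -0.0012 0.1533
```

Emit:
play_rows --plan '[[[0,-0.006,0.02,0.006,0.06],[0,-0.006,0.045,0.006,0.06],[0,-0.006,0.065,0.006,0.05],[0,-0.006,0.073,0.006,0.04],[0,-0.006,0.073,0.006,0.03]]]' --squeeze 20

```text
time_s: 95.2
position: [0.4613, -0.0352, 0.0614]
eef_rot: [-0.025, 1.0, -0.0, -0.001]
ft_force: [0.3, 0.4, 0.7]
opening: 0.503
grip_force: 0.0
```

Emit:
play_rows --plan '[[[0,0,0,0,0.015],[0,0,0,0,0.015],[0,0,0,0,0.015],[0,0,0,0,0.015],[0,0,0,0,0.015]]]'

```text
time_s: 95.7
position: [0.4628, -0.0347, 0.063]
eef_rot: [-0.025, 1.0, 0.001, 0.001]
ft_force: [-0.4, 5.1, 6.4]
opening: 0.277
grip_force: 20.0
```

Emit:
play_rows --plan '[[[0,0.003,-0.0005,0,0.015],[0,0.006,-0.001,0,0.015],[0,0.01,-0.0015,0,0.015],[0,0.014,-0.002,0,0.015],[0,0.016,-0.002,0,0.015]]]'

```text
time_s: 96.2
position: [0.4607, -0.0195, 0.064]
eef_rot: [-0.025, 1.0, -0.0, -0.0]
ft_force: [0.0, -1.3, -2.9]
opening: 0.272
grip_force: 19.9
```

Emit:
play_rows --plan '[[[0,0,-0.01,0,0.015],[0,0,-0.03,0,0.015],[0,0,-0.07,0,0.015],[0,0,-0.11,0,0.015],[0,0,-0.13,0,0.015]]]'

```text
time_s: 96.7
position: [0.4622, -0.02, 0.1975]
eef_rot: [-0.025, 1.0, 0.001, 0.002]
ft_force: [0.8, -0.1, -3.3]
opening: 0.273
grip_force: 19.9
```

```bash
python3 -c "
from h import *
s=get_state();print(s['ft_force'],s['grip_force']);go(.377,-.3483,.19,87.1);rackout()"
```

```text
[ 0.82030675 -0.06821326 -3.2995825 ] 19.9342531321696
go [ 0.1013 -0.3237  0.0067] turn 0.0998 tip tilt [ 0.004  0.001 -1.   ] pos [ 0.4622 -0.02    0.1975] yaw 92.82
(np.float32(0.3728), np.float32(-0.4071)) [ 0.3741 -0.4081] 79 [0.052 0.016]
(np.float32(0.3804), np.float32(-0.288)) [ 0.3801 -0.2886] 83 [0.052 0.015]
(np.float32(0.468), np.float32(-0.4075)) [ 0.4709 -0.3963] 185 [0.078 0.075]
(np.float32(0.4738), np.float32(-0.3123)) [ 0.4726 -0.3173] 287 [0.081 0.089]
(np.float32(0.5618), np.float32(-0.4108)) [ 0.5639 -0.4   ] 193 [0.079 0.077]
(np.float32(0.568), np.float32(-0.3158)) [ 0.5659 -0.322 ] 257 [0.081 0.086]
[ 471.1 -353.3] [161.5 287.9] 87.19965362548828 0.07993252780887816
```

Rack still unmoved; near slot at (0.377, -0.348).

Emit:
play_rows --plan '[[[0,-0.045,0,0,0.015],[0,-0.09,0,0,0.015],[0.01,-0.135,0,0,0.015],[0.03,-0.175,0,0,0.015],[0.05,-0.215,0,0,0.015]]]'

```text
time_s: 97.25
position: [0.4202, -0.238, 0.1934]
eef_rot: [-0.025, 1.0, 0.0, -0.001]
ft_force: [-0.1, 0.1, -4.3]
opening: 0.274
grip_force: 20.0
```

Emit:
play_rows --plan '[[[0.02,-0.035,0,0.03,0.015],[0.04,-0.075,0,0.06,0.015],[0.0513,-0.1087,0,0.1,0.015],[0.0513,-0.1087,0,0.1,0.015],[0.0513,-0.1087,0,0.1,0.015]]]'

```text
time_s: 97.75
position: [0.3748, -0.3479, 0.1933]
eef_rot: [0.026, 1.0, 0.001, -0.001]
ft_force: [0.5, 0.8, -4.5]
opening: 0.272
grip_force: 20.0
```

Emit:
play_rows --plan '[[[0,0,0,0,0.015],[0,0,0,0,0.015],[0,0,0.03,0,0.015],[0,0,0.06,0,0.015],[0,0,0.06,0,0.015]]]'

```text
time_s: 98.25
position: [0.3743, -0.3445, 0.131]
eef_rot: [0.024, 1.0, 0.003, -0.003]
ft_force: [0.4, 0.9, -3.4]
opening: 0.271
grip_force: 20.0
```

Emit:
play_rows --plan '[[[0,0,0,0,0.015],[0,0,0,0,0.015]]]'

```text
time_s: 98.45
position: [0.3771, -0.3489, 0.1357]
eef_rot: [0.025, 1.0, -0.001, 0.001]
ft_force: [0.2, -0.1, -3.8]
opening: 0.274
grip_force: 20.0
```

```bash
python3 -c "
from h import *
go(.377,-.3483,.037,87.1)"
```

```text
go [0.0004 0.0007 0.0987] turn 0.0006 tip tilt [ 0.002 -0.002 -1.   ] pos [ 0.3771 -0.3489  0.1357] yaw 87.13
```

Emit:
play_rows --plan '[[[0.0005,0,0.03,0,0.015],[0.0005,0,0.06,0,0.015],[0.0005,0,0.08,0,0.015],[0.0005,0,0.088,0,0.015],[0.0005,0,0.092,0,0.015]]]'

```text
time_s: 98.95
position: [0.3762, -0.3488, 0.0428]
eef_rot: [0.025, 1.0, -0.0, 0.001]
ft_force: [0.8, -0.2, -3.9]
opening: 0.274
grip_force: 20.0
```

Emit:
play_rows --plan '[[[0,0,0,0,0.015],[0,0,0.002,0,0.015],[0,0,0.004,0,0.015],[0,0,0.005,0,0.015],[0,0,0.006,0,0.015]]]'

```text
time_s: 99.45
position: [0.376, -0.3482, 0.0369]
eef_rot: [0.026, 1.0, 0.0, 0.001]
ft_force: [-2.4, 3.0, 10.2]
opening: 0.272
grip_force: 20.0
```

Emit:
play_rows --plan '[[[0,0,0.001,0,0.015],[0,0,0.002,0,0.015],[0,0,0.002,0,0.015],[0,0,0.002,0,0.015],[0,0,0.002,0,0.015]]]'

```text
time_s: 99.95
position: [0.3762, -0.3482, 0.0368]
eef_rot: [0.026, 1.0, 0.001, 0.001]
ft_force: [-2.9, 6.6, 22.1]
opening: 0.272
grip_force: 20.0
```

Release, rise, back off and check everything.

Emit:
play_rows --plan '[[[0,0,-0.002,0,0.015],[0,0,-0.002,0,0.05],[0,0,-0.002,0,0.05],[0,0,-0.002,0,0.05],[0,0,-0.002,0,0.05]]]'

```text
time_s: 100.45
position: [0.3755, -0.3483, 0.0361]
eef_rot: [0.025, 1.0, -0.0, -0.0]
ft_force: [0.2, -0.1, 0.6]
opening: 0.532
grip_force: 0.0
```

Emit:
play_rows --plan '[[[0,0,-0.02,0,0.05],[0,0,-0.06,0,0.05],[0,0,-0.11,0,0.05],[0,0,-0.16,0,0.06],[0,0,-0.21,0,0.06]]]'

```text
time_s: 100.95
position: [0.375, -0.3481, 0.248]
eef_rot: [0.026, 1.0, 0.0, -0.0]
ft_force: [1.5, -0.1, -0.1]
opening: 0.659
grip_force: 0.0
```

Emit:
play_rows --plan '[[[-0.03,0,0,0,0.06],[-0.06,0,0,0,0.06],[-0.08,0,0,0,0.06],[-0.08,0,0,0,0.06],[-0.08,0,0,0,0.06]]]'

```text
time_s: 101.45
position: [0.4545, -0.3523, 0.2457]
eef_rot: [0.026, 1.0, 0.0, -0.001]
ft_force: [-1.3, -0.3, -0.0]
opening: 0.688
grip_force: 0.0
```

```bash
python3 - <<'E'
from h import *
im,d,K=cam('wrist');save('w9',im);P=cloud(d,K);hsv=cv2.cvtColor(im,cv2.COLOR_RGB2HSV);Z=P[...,2]
m=(hsv[...,0]>10)&(hsv[...,0]<30)&(hsv[...,1]>60)&(Z>.035)&(Z<.13)&(P[...,1]<-.25)&(P[...,1]>-.45)
for x in(.377,.4723,.5666):
    Q=P[m&(abs(P[...,0]-x)<.046)];print(x,len(Q),len(Q) and (np.percentile(Q,2,0).round(4),np.percentile(Q,98,0).round(4)))
print(get_state()['time_s'])
E
```

```text
0.377 1758 (array([ 0.3362, -0.3588,  0.0743]), array([ 0.4125, -0.3351,  0.1036]))
0.4723 1395 (array([ 0.4293, -0.3638,  0.0663]), array([ 0.5035, -0.34  ,  0.1035]))
0.5666 718 (array([ 0.5234, -0.3683,  0.0542]), array([ 0.5914, -0.3448,  0.1007]))
101.5
```

View pics/w9.png

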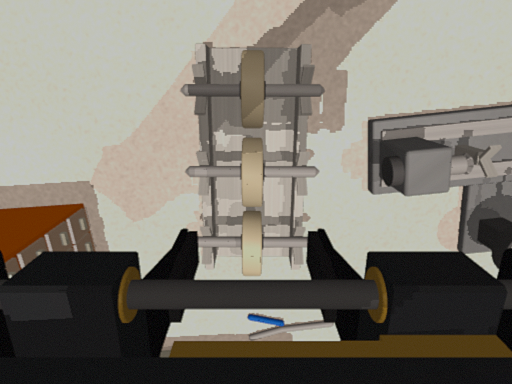

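All three wheels lie centred in rack_out, at (252, 90), (252, 172) and (252, 243). Rim heights are about 101 to 104 mm, the arm is clear and the tail is drawn back. Handing in.

```bash
python3 -c "
from cell import *
print(job_done())"
```

```text
the job is handed in; nothing more can be done
None
```

I gauged all three wheels and put them in rack_out with their high spots up, by gauge within roughly 10° of vertical; the tail centre is drawn back, and I handed the job in at about 102 s, with no verdict returned.

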